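# Run casings down the anti-static chute into a hand-held box

### The arm

A 6-joint arm with a two-finger parallel gripper is mounted at the origin on the work surface. World frame = base frame: x ahead of the robot, y to its left, z up, the work surface at z = 0. Lengths are in mm, angles in rad, forces in N, time in s.
With the tool pointing down it reaches from about 275 to 1000 mm from the base axis. Payload 8.4 kg.
Tool frame: the origin (TCP) lies midway between the tips of the shut fingers; the grasp point (between the pads) lies 19 mm behind it; z points along the fingers, y is the line along which they close (so a half turn about z gives the same grasp; the last joint's range is limited). The gripper opens to 85 mm and grips with 20 to 120 N. Pads are 22 mm wide; open, the fingers measure 114 mm over their backs; the gripper's body (76 mm by 85 mm) begins 54 mm behind the grasp point. The pads swing forward as they close: fully open they stand 13 mm farther back than shut.
Start: joints at [-1.196, 0.353, 1.633, -0, 1.155, -0.002], TCP at [229.965, -581.157, 194.781] pointing down, gripper open.
Joint ranges: [-2.63, 2.63], [-0.92, 2.1], [0.06, 2.66], [-1.3, 4.44], [0, 2.69], [-3.02, 3.02]. Speed limits (rad/s): [2.22, 2.22, 2.79, 3.14, 3.14, 3.14].

### API

Orientations are given as [roll, pitch, yaw] about the fixed x, y, z axes, in that order (R = Rz(yaw) Ry(pitch) Rx(roll)).
In Python, from rig import r, cams gives the robot as it stands. The module is installed in compiled form; this text tells all that it offers.
- The arm moves only by the tool send_rows, never from a script. Its argument "targets" is one flat list of numbers, 7 for each row, row after row: the shift along the tool's x, y, z in m, then the turn, a rotation vector about the tool's x, y, z in rad, then the opening, from -1 (shut) to 1 (fully open). In form: [tx, ty, tz, wx, wy, wz, fingers, tx, ty, tz, wx, wy, wz, fingers, ...]. A call has 1 to 12 rows; each row is the pose to reach, as a shift and turn from the pose commanded when the call began, along the tool's axes at that moment; what a row does not reach only later rows make up. A row lasts 1/12 s, in which the tool goes at most 41.7 mm and 7.16 degrees, less where a joint would pass 70% of its speed; a pose out of reach is approached as far as the arm can. A call with a gripper value outside its range is refused whole. The fingers move at their own pace and stop on an object; "grip_force" is the grip in N (left out, the last holds). Time passes only in rows, so rows that repeat a pose let the fingers close. It gives the time, the measured TCP pose, the force, the opening and the grip force at its end, in the units of the state.
- r.sense(): the state, without advancing time (a new reading comes with each control period).
- cams.grab_frame(name): name is "scene" or "top"; returns a dict with "color" (400x640x3 uint8, blue, green, red), "fx", "fy", "cx", "cy" (pixels), "xyz" and "attitude" of the camera in the world. Camera axes: x right, y down, z forward; pixel columns grow to the right and rows downward; lengths in mm; the calibration is good to about 2 mm. A picture is of the moment at which its call begins. There is no depth.
- r.sign_off(): hands the job in; it is judged then, once.
The state is a dict: "clock": time; "qpos": joint angles; "qvel": joint speeds; "joint_efforts": joint torques, N m; "eef_pos": TCP position; "tcp_rot": TCP orientation; "contact_force": force on the tool from outside, world axes, zero at the start; "wrist_torque": the same for the moment, N m; "opening": opening from 0.0 (shut) to 1.0 (fully open); "grasp_force": force on a finger pad.
Only numpy, scipy, OpenCV 4.12 (cv2) and the standard library are available. Lean on these libraries where they do the work, as an engineer would, in place of code of your own. Each camera call takes 0.05 s, during which the arm holds its last target. There are 200 camera calls.

### The job

Move the tape dispenser out from under the chute's mouth and stand it upright on the white foam sheet, and lay every casing from the cardboard (not the finished rows in the white tray) in the chute above its closed gate. Then hold the grey box under the mouth, lift the gate with the box's rims so that all the casings slide into it while you hold it there, and set the box with its casings down level in the middle of the black rubber mat. Leave the gate shut and the other things on the bench where they are.

Things in the scene. Friction and masses are not known exactly. Their poses are not given: they have to be found in the camera images.
- chute: Fixed aluminium chute on a stand. Origin on the bench below the middle of its lower end (the lip); z up; casings slide towards its -x (the robot's right). The floor rises from the lip towards +x at 30 degrees, 260 mm long along the slope, 96 mm wide inside (y), with side walls 24 mm high, 4 mm thick. Stand: x = 40 to 240 mm, |y| < 65 mm.
- lip (a point): Middle of the chute floor's lower edge, 160 mm above the bench, where the casings come off. Axes as chute.
- load_point (a point): Point on the middle of the channel floor 160 mm up the slope from the lip, 240 mm above the bench: a good place to let go of a casing. The floor is slippery (friction about 0.2): a casing laid there slides down to the gate by itself and waits, behind earlier ones. Axes as chute.
- ion_bar (a point): Centre of the white ioniser bar that crosses over the channel 65 mm up the slope from the lip: 130 mm wide, 22 mm along the slope, 18 mm thick, underside 41 mm off the floor. Casings pass under it; lay them in above it. Axes as chute.
- gate (a joint): Lift of the gate in m: 0 shut, 0.035 fully up (stop). A clear plate just outside the lip blocks the channel. Its steel frame (crossbar 164 mm wide, top 210 mm above the bench when shut) slides straight up and falls shut by itself: about 1.2 N to lift, 2.1 N fully up. Lifted to 0.025 or more it lets all casings out within about a second.
- wings (a point): Point midway between the gate frame's two flat wings, level with their undersides, 117 mm above the bench when shut and rising with the gate. Wings: in the chute's frame x = -50 to +2, |y| = 52 to 82 mm. A box held below them (yaw as the chute, origin near x = -45, y = 0 of the chute) and raised lifts both with its side rims; fully up, the rims are 8 mm below the lip.
- box: Loose grey plastic catch box, 110 mm (x) by 132 mm (y) outside and 46 mm high, walls 4 mm, open on top, 0.2 kg empty. Origin at the centre of its underside. A flat upright handle fin stands out from its -x end: 14 mm thick along y, x from -98 to -54 mm, z from 10 to 56 mm.
- box_handle (a point): Grip point on the box's fin, at x = -79, y = 0, z = 40 mm of the box: pinch it from above across the fin's 14 mm (along the box's y), with a firm grip (about 50 N). Axes as box.
- dispenser: Loose blue tape dispenser, at the start standing just in front of the chute's mouth, where it blocks the box. 48 mm wide (y); main block x = -50 to +18 mm, 58 mm high, the tape roll (20 mm wide) standing up to 78 mm; nose 30 mm high, to x = +57 mm. 0.35 kg. Origin at the centre of its underside; grip it from above across its 48 mm at x = -16, z = 45 mm.
- pad: White foam sheet fixed on the bench, 110 by 150 mm and 4 mm thick: the place for the tape dispenser. Origin at the centre of its underside.
- mat: Black rubber mat fixed on the bench, 170 by 150 mm and 3 mm thick: the place for the filled box. Origin at the centre of its underside.
- casing0: Pink anodised metal casing, 40 mm (x) by 26 mm (y) by 14 mm high with rounded edges, 30 g, at the start lying on a 4 mm thick sheet of cardboard. Origin at the centre of its underside. Between four and six casings are there; absent ones read None from the start (and so does one in the fingers).
- casing1: Pink anodised metal casing, 40 mm (x) by 26 mm (y) by 14 mm high with rounded edges, 30 g, at the start lying on a 4 mm thick sheet of cardboard. Origin at the centre of its underside. Between four and six casings are there; absent ones read None from the start (and so does one in the fingers).
- casing2: Pink anodised metal casing, 40 mm (x) by 26 mm (y) by 14 mm high with rounded edges, 30 g, at the start lying on a 4 mm thick sheet of cardboard. Origin at the centre of its underside. Between four and six casings are there; absent ones read None from the start (and so does one in the fingers).
- casing3: Pink anodised metal casing, 40 mm (x) by 26 mm (y) by 14 mm high with rounded edges, 30 g, at the start lying on a 4 mm thick sheet of cardboard. Origin at the centre of its underside. Between four and six casings are there; absent ones read None from the start (and so does one in the fingers).
- casing4: Pink anodised metal casing, 40 mm (x) by 26 mm (y) by 14 mm high with rounded edges, 30 g, at the start lying on a 4 mm thick sheet of cardboard. Origin at the centre of its underside. Between four and six casings are there; absent ones read None from the start (and so does one in the fingers).
- casing5: Pink anodised metal casing, 40 mm (x) by 26 mm (y) by 14 mm high with rounded edges, 30 g, at the start lying on a 4 mm thick sheet of cardboard. Origin at the centre of its underside. Between four and six casings are there; absent ones read None from the start (and so does one in the fingers).
- tape_roll: Bystander, to be left where it is: roll of packing tape lying flat, 68 mm across and 22 mm high. Origin at the centre of its underside.
- screwdriver: Bystander, to be left where it is: screwdriver lying on the bench. Origin at the centre of its underside.
- cleaner: Bystander, to be left where it is: white bottle of cleaner, 60 mm across and 120 mm tall. Origin at the centre of its underside.
- glue_jar: Bystander, to be left where it is: glue jar, 64 mm across and 70 mm tall. Origin at the centre of its underside.
- block: Bystander, to be left where it is: wooden block, 60 by 40 by 30 mm. Origin at the centre of its underside.
- brush: Bystander, to be left where it is: brush lying on the bench. Origin at the centre of its underside.
- pen_cup: Bystander, to be left where it is: steel cup, 72 mm across and 90 mm tall. Origin at the centre of its underside.

How it is judged (in metres and radians):
On the way, in this order (a step that is already met when the one before it is completed fails the run):
1. the tape dispenser is clear of the chute's mouth and every casing lies in the chute behind the shut gate (horizontal distance between dispenser and lip above 0.2 m and value of joint gate below 0.005 m and x of casing0 in the frame of chute between -0.005 and 0.235 m and y of casing0 in the frame of chute between -0.05 and 0.05 m and z of each of casing0, casing1, casing2, casing3, casing4, casing5 in the frame of chute above 0.15 m and x of casing1 in the frame of chute between -0.005 and 0.235 m and y of casing1 in the frame of chute between -0.05 and 0.05 m and x of casing2 in the frame of chute between -0.005 and 0.235 m and y of casing2 in the frame of chute between -0.05 and 0.05 m and x of casing3 in the frame of chute between -0.005 and 0.235 m and y of casing3 in the frame of chute between -0.05 and 0.05 m and x of casing4 in the frame of chute between -0.005 and 0.235 m and y of casing4 in the frame of chute between -0.05 and 0.05 m and x of casing5 in the frame of chute between -0.005 and 0.235 m and y of casing5 in the frame of chute between -0.05 and 0.05 m), for 0.3 s.
2. every casing is in the box while the box is held off the bench under the lifted gate (value of joint gate above 0.008 m and height (world z) of box above 0.03 m and contact force between the fingers and box above 1 N and horizontal distance between box and lip below 0.08 m and x of casing0 in the frame of box between -0.055 and 0.055 m and y of casing0 in the frame of box between -0.066 and 0.066 m and z of casing0 in the frame of box between -0.002 and 0.046 m and x of casing1 in the frame of box between -0.055 and 0.055 m and y of casing1 in the frame of box between -0.066 and 0.066 m and z of casing1 in the frame of box between -0.002 and 0.046 m and x of casing2 in the frame of box between -0.055 and 0.055 m and y of casing2 in the frame of box between -0.066 and 0.066 m and z of casing2 in the frame of box between -0.002 and 0.046 m and x of casing3 in the frame of box between -0.055 and 0.055 m and y of casing3 in the frame of box between -0.066 and 0.066 m and z of casing3 in the frame of box between -0.002 and 0.046 m and x of casing4 in the frame of box between -0.055 and 0.055 m and y of casing4 in the frame of box between -0.066 and 0.066 m and z of casing4 in the frame of box between -0.002 and 0.046 m and x of casing5 in the frame of box between -0.055 and 0.055 m and y of casing5 in the frame of box between -0.066 and 0.066 m and z of casing5 in the frame of box between -0.002 and 0.046 m), for 0.2 s.
At the end, for the whole second after the job is handed in: The box stands level on the rubber mat, its centre within 35 mm of the mat's, with every casing inside it; the gate is shut (under 4 mm); the dispenser stands upright on the foam sheet, its origin within 40 mm of the sheet's centre; all released and at rest (horizontal distance between box and mat below 0.035 m and height (world z) of box below 0.012 m and angle between box's own z axis and vertical below 0.1 rad and linear speed of each of box, dispenser below 0.02 m/s and x of casing0 in the frame of box between -0.055 and 0.055 m and y of casing0 in the frame of box between -0.066 and 0.066 m and z of casing0 in the frame of box between -0.002 and 0.046 m and x of casing1 in the frame of box between -0.055 and 0.055 m and y of casing1 in the frame of box between -0.066 and 0.066 m and z of casing1 in the frame of box between -0.002 and 0.046 m and x of casing2 in the frame of box between -0.055 and 0.055 m and y of casing2 in the frame of box between -0.066 and 0.066 m and z of casing2 in the frame of box between -0.002 and 0.046 m and x of casing3 in the frame of box between -0.055 and 0.055 m and y of casing3 in the frame of box between -0.066 and 0.066 m and z of casing3 in the frame of box between -0.002 and 0.046 m and x of casing4 in the frame of box between -0.055 and 0.055 m and y of casing4 in the frame of box between -0.066 and 0.066 m and z of casing4 in the frame of box between -0.002 and 0.046 m and x of casing5 in the frame of box between -0.055 and 0.055 m and y of casing5 in the frame of box between -0.066 and 0.066 m and z of casing5 in the frame of box between -0.002 and 0.046 m and value of joint gate below 0.004 m and horizontal distance between dispenser and pad below 0.04 m and angle between dispenser's own z axis and vertical below 0.12 rad and height (world z) of dispenser below 0.015 m); the robot touches nothing.
It fails at once if a bystander is moved more than 4 cm or knocked over (distance of any of tape_roll, screwdriver, cleaner, glue_jar, block, brush, pen_cup from where it was at the start of the episode above 0.04 m or angle between any of cleaner, glue_jar, pen_cup's own z axis and vertical above 0.8 rad).
Of casing0, casing1, casing2, casing3, casing4, casing5 only 4 to 6 are there at a start; the rules pass over those that are not, and their reading is None.
At some moment in a run one of box, dispenser may be knocked a few centimetres aside while the robot is not near it.
It also fails if it takes over 210 s, if anything falls off the work surface, if the arm or the gripper's body presses on something with over 40 N, if the wrist force passes 120 N, or if a joint passes its speed limit or range.

## Working session

There is one attempt and no reset: what is moved stays moved. The work goes in short steps, Python scripts to look and compute and a tool call to move; the robot and the scene stay as the last step left them, time stands still between calls to the robot, and variables do not carry over. Pictures are saved under pics/ and viewed, at most 14 in all, crops included, and the job is handed in when it is done.

Besides the shell and the picture viewer there is one more tool, called after "Request:" by a JSON object that holds its "fn" and its "kwargs". send_rows: Moves the arm, as the interface text tells. Its arguments: {"type":"object","properties":{"targets":{"type":"array"},"grip_force":{"type":"number"}},"required":["targets"]}

```bash
mkdir -p pics; python3 - <<'E'
from rig import r,cams
import cv2
for n in("scene","top"):
    f=cams.grab_frame(n); cv2.imwrite(f"pics/{n}0.png",f["color"])
    print({k:v for k,v in f.items() if k!="color"})
print(r.sense())
E
```

```text
{'fx': 411.10556568696165, 'fy': 411.10556568696165, 'cx': 320.828284571385, 'cy': 203.65735940801736, 'xyz': array([1355.57237033, -368.48513297, 1162.85728214]), 'attitude': array([-2.42898808,  0.01276884,  1.10484532])}
{'fx': 365.84074743646556, 'fy': 365.84074743646556, 'cx': 319.13084523300654, 'cy': 202.2119535569049, 'xyz': array([ 374.41593006,    9.68351815, 1095.90220884]), 'attitude': array([-2.9343335 ,  0.00299698, -1.5474697 ])}
{'clock': 0.1, 'qpos': array([-1.19640687e+00,  3.53581870e-01,  1.63404444e+00,  4.86409401e-05,
        1.15523313e+00, -2.39965694e-03]), 'qvel': array([-0.00186229, -0.00220639, -0.00112229, -0.00087634,  0.0016091 ,
        0.00242271]), 'joint_efforts': array([-1.08881042e-03, -6.06360769e+01, -3.42819893e+01, -5.10222196e-05,
        3.81399470e-03, -1.73380857e-05]), 'eef_pos': array([ 229.80225539, -580.70740728,  194.14149379]), 'tcp_rot': array([-3.14032598e+00, -4.75158633e-05,  3.76769423e-01]), 'contact_force': array([-0.37698907, -0.37846904, -0.30436998]), 'wrist_torque': array([0.01219944, 0.02074332, 0.03835325]), 'grasp_force': 0.0, 'opening': 0.9990391767157221}
```

View pics/scene0.png

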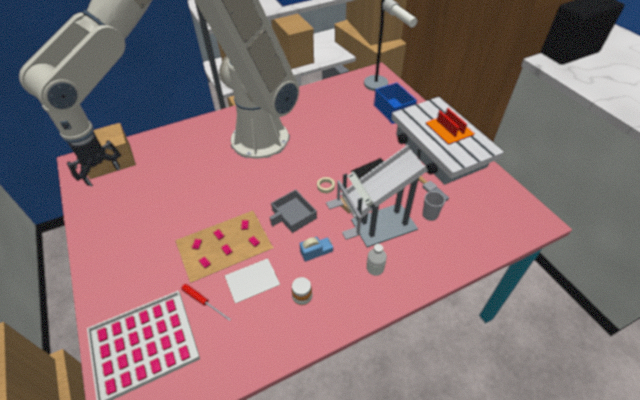

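View pics/top0.png

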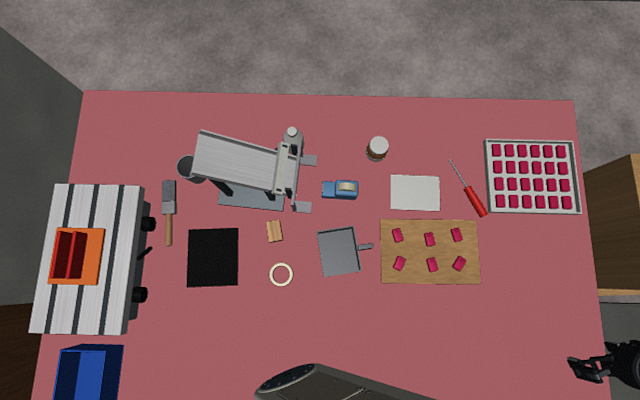

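The overviews show the chute at top (190–315, 130–210) with its lip on the right. The dispenser is at (340,188), the pad at (415,192) and the box at (340,252) with its fin to the right. The mat is at (213,257), and six casings lie on the cardboard at (430,250). Next I'll zoom in.

```bash
cat > h.py <<'E'
from rig import r,cams
import cv2,numpy as np
from scipy.spatial.transform import Rotation as R
def cam(f): return R.from_euler('xyz',f['attitude']).as_matrix(),np.array(f['xyz'])
def ray(f,p):
    M,c=cam(f); d=M@np.array([(p[0]-f['cx'])/f['fx'],(p[1]-f['cy'])/f['fy'],1]); return c,d/np.linalg.norm(d)
def plane(f,p,z):
    c,d=ray(f,p); return c+d*(z-c[2])/d[2]
def proj(f,X):
    M,c=cam(f); v=M.T@(np.array(X)-c); return np.array([f['fx']*v[0]/v[2]+f['cx'],f['fy']*v[1]/v[2]+f['cy']])
def tri(f,p,g,q):
    c,d=ray(f,p);e,k=ray(g,q); A=np.c_[d,-k]; s=np.linalg.lstsq(A,e-c,rcond=None)[0]
    a,b=c+d*s[0],e+k*s[1]; return (a+b)/2,np.linalg.norm(a-b)
def blobs(f,lo,hi,roi,amin=20):
    hsv=cv2.cvtColor(f['color'],cv2.COLOR_BGR2HSV); m=cv2.inRange(hsv,np.array(lo),np.array(hi))
    k=np.zeros_like(m); x0,y0,x1,y1=roi; k[y0:y1,x0:x1]=m[y0:y1,x0:x1]
    cs,_=cv2.findContours(k,cv2.RETR_EXTERNAL,cv2.CHAIN_APPROX_NONE); out=[]
    for c in cs:
        M=cv2.moments(c)
        if M['m00']>=amin: out.append(((M['m10']/M['m00'],M['m01']/M['m00']),M['m00'],c))
    return out
def crop(f,roi,s,name):
    x0,y0,x1,y1=roi; cv2.imwrite(name,cv2.resize(f['color'][y0:y1,x0:x1],None,fx=s,fy=s,interpolation=cv2.INTER_CUBIC))
def quad(f,c,z):
    P=np.array([plane(f,p,z)[:2] for p in c[:,0,:].astype(float)],np.float32); return cv2.minAreaRect(P)
E
python3 - <<'E'
from h import *
import pickle
t=cams.grab_frame("top");s=cams.grab_frame("scene"); pickle.dump((t,s),open("f0.pkl","wb"))
crop(t,(180,118,390,300),3.2,"pics/t1.png"); crop(s,(255,140,455,290),3.9,"pics/s1.png")
T=blobs(t,(160,150,80),(179,255,255),(378,215,485,290)); S=blobs(s,(160,150,80),(179,255,255),(175,210,275,280))
for p,a,c in T:
    best=min(((tri(t,p,s,q),q) for q,_,_ in S),key=lambda v:v[0][1]+abs(v[0][0][2]-12)*.1)
    rc=quad(t,c,18); print(np.round(p,1),a,np.round(best[0][0],1),round(best[0][1],1),np.round(plane(t,p,15)[:2],1),"rect",np.round(rc[0],1),np.round(rc[1],1),round(rc[2],1))
for nm,lo,hi,rt,rs in(("disp",(95,80,40),(125,255,255),(310,170,370,205),(295,230,340,262)),("pad",(0,0,170),(179,50,255),(380,165,450,215),(220,255,285,305)),("mat",(0,0,0),(179,255,45),(180,220,245,295),(330,150,390,200))):
    for nme,f,ro in(("t",t,rt),("s",s,rs)):
        for p,a,c in blobs(f,lo,hi,ro,60):
            rc=quad(f,c,4); print(nm,nme,np.round(p,1),a,"rect@4",np.round(rc[0],1),np.round(rc[1],1),round(rc[2],1))
E
```

```text
[431.6 264.2] 96.5 [ 424.3 -314.9   14.9] 2.4 [ 424.7 -313.7] rect [ 424.7 -312.7] [38.4 25.1] 14.2
[459.  263.1] 99.0 [ 429.1 -394.3   15.3] 2.0 [ 429.5 -393.4] rect [ 429.3 -392.4] [24.4 39. ] 57.0
[399.  262.8] 97.0 [ 426.  -219.5   16.2] 1.8 [ 426.4 -218.9] rect [ 426.4 -218.3] [24.6 38.1] 64.9
[429.1 238.9] 92.5 [ 497.9 -309.9   15.7] 2.2 [ 498.4 -309.1] rect [ 498.3 -308.1] [38.5 25.1] 9.3
[456.1 234.2] 91.5 [ 513.6 -390.7   14.8] 1.9 [ 513.9 -389.6] rect [ 513.6 -388.3] [38.1 24.8] 15.5
[397.  234.7] 91.5 [ 508.1 -215.5   15. ] 1.8 [ 508.4 -214.6] rect [ 508.1 -213.8] [38.6 24.6] 17.3
disp t [340.4 189.2] 544.0 rect@4 [647.1 -43.4] [ 57.1 107.3] 0.1
disp s [316.7 249.2] 319.0 rect@4 [620.2 -35.5] [103.5  70.2] 86.6
pad t [414.8 192.5] 1586.0 rect@4 [ 641.7 -275.1] [147.9 108.2] 88.9
pad s [251.4 280.1] 1361.0 rect@4 [ 640.6 -274.5] [152.1 111.9] 89.2
mat t [212.4 257. ] 2723.5 rect@4 [432.6 330.6] [166.9 146.8] 3.5
mat s [365.6 168.5] 95.0 rect@4 [370.  327.6] [ 33.7 126.4] 7.2
```

View pics/t1.png

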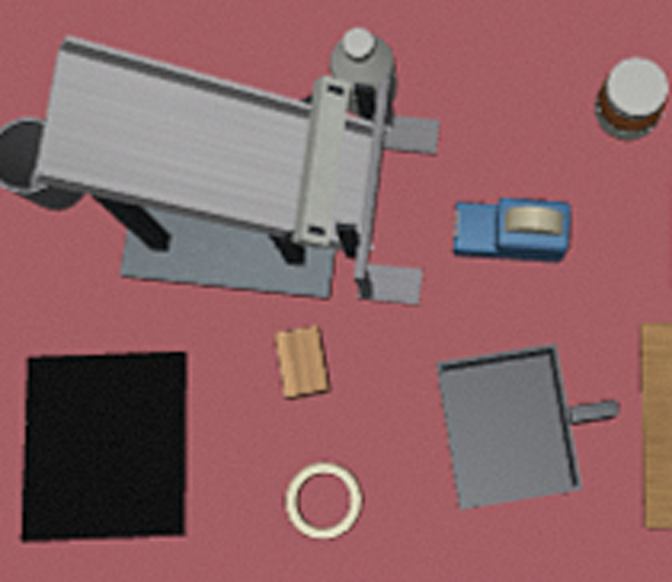

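View pics/s1.png

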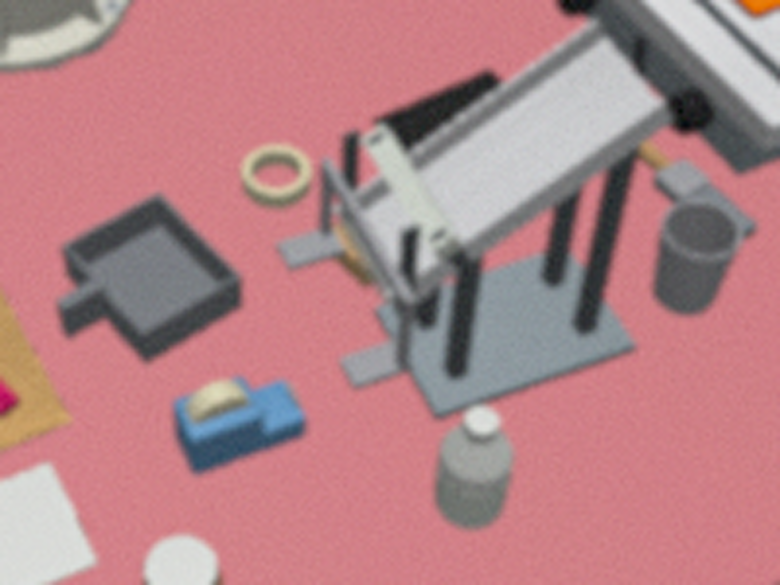

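The zoomed pictures show the dispenser's nose facing the chute, with its top block at t1 (500–570, 200–250). The wing tips are at t1 (436,137) and (420,286), the box rim corners at (438,365), (555,346), (580,489) and (462,508), and the fin tip at (617,408).

```bash
python3 - <<'E'
from h import *
import pickle
t,s=pickle.load(open("f0.pkl","rb"))
a=lambda x,y:(180+(x+.5)/3.2-.5,118+(y+.5)/3.2-.5); b=lambda x,y:(255+(x+.5)/3.9-.5,140+(y+.5)/3.9-.5)
def T(n,p,q,z):
    X,e=tri(t,a(*p),s,b(*q)); print(n,"tri",np.round(X),round(e,1),"planeT",np.round(plane(t,a(*p),z)[:2],1),"planeS",np.round(plane(s,b(*q),z)[:2],1))
T("wA+",(438,121),(352,388),119);T("wA-",(434,153),(342,362),119);T("wB+",(422,268),(290,268),119);T("wB-",(418,304),(278,245),119)
T("topend+x",(67,38),(663,102),311);T("topend-x",(37,180),(598,24),311)
T("ion+",(318,78),(378,128),240);
T("boxfarL",(438,365),(238,283),46);T("boxfar",(555,346),(150,332),46);T("boxhandR",(580,490),(65,248),46);T("boxback",(462,508),(158,196),46)
T("fin tip",(617,406),(60,300),56)
T("dbl",(499,199),(248,385),58);T("dbr",(571,201),(196,448),58);T("dfr",(567,252),(177,402),58)
for p in((499,199),(571,200),(567,252),(498,249)): print(np.round(plane(t,a(*p),58)[:2]))
for p in((455,205),(455,254)): print("nose",np.round(plane(t,a(*p),30)[:2]))
E
```

```text
wA+ tri [712.  26. 123.] 3.4 planeT [713.5  27.8] planeS [708.8  25.9]
wA- tri [684.  31. 121.] 0.0 planeT [684.1  30.6] planeS [682.4  31.2]
wB+ tri [580.  38. 126.] 1.0 planeT [581.5  38.2] planeS [574.5  39.7]
wB- tri [550.  41. 123.] 0.4 planeT [550.2  40.7] planeS [546.8  42.5]
topend+x tri [703. 291. 312.] 0.4 planeT [703.3 291.3] planeS [701.8 292.3]
topend-x tri [599. 305. 304.] 0.3 planeT [597.4 302.7] planeS [605.1 299.6]
ion+ tri [657.  88. 344.] 37.0 planeT [704.3 119.3] planeS [565.7 124.6]
boxfarL tri [508.  22.  38.] 2.7 planeT [508.   23.4] planeS [514.1  18.3]
boxfar tri [529. -79.  47.] 6.3 planeT [527.6 -81.9] planeS [528.8 -75.6]
boxhandR tri [ 400. -105.   43.] 0.4 planeT [ 400.2 -104.4] planeS [ 403.2 -105.2]
boxback tri [382.  -1.  45.] 0.7 planeT [382.2  -0.8] planeS [383.1  -1.8]
fin tip tri [ 473. -136.   64.] 1.4 planeT [ 473.8 -136.1] planeS [ 466.6 -134.7]
dbl tri [650. -33.  89.] 10.6 planeT [660.7 -28.9] planeS [627.9 -28. ]
dbr tri [662. -94.  53.] 2.2 planeT [660.3 -94.9] planeS [665.5 -94.6]
dfr tri [614. -90.  55.] 3.6 planeT [612.3 -91.4] planeS [616.3 -89.1]
[661. -29.]
[661. -95.]
[612. -91.]
[614. -29.]
nose [662.  11.]
nose [614.  10.]
```

```bash
cat >> h.py <<'E'
CH=np.array([636.4,84.3]); CY=np.radians(85.5)
def down(yaw): return R.from_euler('z',yaw,degrees=True)*R.from_euler('x',180,degrees=True)
def now():
    q=r.sense(); return np.array(q['eef_pos']),R.from_euler('xyz',q['tcp_rot'])
def plan(calls,start=None):
    """calls: list of lists of (pos mm, Rotation); deltas from the start of each call"""
    p,o=start or now()
    for i,c in enumerate(calls):
        pp,oo=p,o
        for P,O in c:
            P=np.array(P,float); d=o.inv().apply(P-p)/1000; w=(o.inv()*O).as_rotvec()
            n=max(np.linalg.norm(P-pp)/41.7,np.degrees((oo.inv()*O).magnitude())/7.16)
            print(i,"rows>=%.1f"%n,np.round(d,3).tolist()+np.round(w,2).tolist()); pp,oo=P,O
        p,o=pp,oo
E
python3 - <<'E'
from h import *
D=down(90)
plan([[((430,-325,190),D)],[((637,-61,170),D)],[((637,-61,27),D)],[((637,-61,150),D),((641,-291,150),D)],[((641,-291,33),D)],[((641,-291,180),D)]])
E
```

```text
0 rows>=9.6 [0.28, -0.164, 0.004, -0.0, -0.0, -1.19]
1 rows>=8.1 [0.264, 0.207, 0.02, 0.0, 0.0, 0.0]
2 rows>=3.4 [0.0, -0.0, 0.143, 0.0, 0.0, 0.0]
3 rows>=2.9 [0.0, 0.0, -0.123, 0.0, 0.0, 0.0]
3 rows>=5.5 [-0.23, 0.004, -0.123, 0.0, 0.0, 0.0]
4 rows>=2.8 [0.0, -0.0, 0.117, 0.0, 0.0, 0.0]
5 rows>=3.5 [0.0, 0.0, -0.147, 0.0, 0.0, 0.0]
```

Request:
{"fn": "send_rows", "kwargs": {"targets": [0.28, -0.164, 0.004, 0, 0, -1.19, 1, 0.28, -0.164, 0.004, 0, 0, -1.19, 1, 0.28, -0.164, 0.004, 0, 0, -1.19, 1, 0.28, -0.164, 0.004, 0, 0, -1.19, 1, 0.28, -0.164, 0.004, 0, 0, -1.19, 1, 0.28, -0.164, 0.004, 0, 0, -1.19, 1, 0.28, -0.164, 0.004, 0, 0, -1.19, 1, 0.28, -0.164, 0.004, 0, 0, -1.19, 1, 0.28, -0.164, 0.004, 0, 0, -1.19, 1, 0.28, -0.164, 0.004, 0, 0, -1.19, 1, 0.28, -0.164, 0.004, 0, 0, -1.19, 1, 0.28, -0.164, 0.004, 0, 0, -1.19, 1], "grip_force": 40}}

```text
clock: 1.2
eef_pos: [430.0, -325.5, 190.7]
tcp_rot: [-3.141, -0.0, 1.565]
contact_force: [0.3, 0.1, 0.6]
opening: 1.002
grasp_force: 0.0
```

Request:
{"fn": "send_rows", "kwargs": {"targets": [0.264, 0.207, 0.02, 0, 0, 0, 1, 0.264, 0.207, 0.02, 0, 0, 0, 1, 0.264, 0.207, 0.02, 0, 0, 0, 1, 0.264, 0.207, 0.02, 0, 0, 0, 1, 0.264, 0.207, 0.02, 0, 0, 0, 1, 0.264, 0.207, 0.02, 0, 0, 0, 1, 0.264, 0.207, 0.02, 0, 0, 0, 1, 0.264, 0.207, 0.02, 0, 0, 0, 1, 0.264, 0.207, 0.02, 0, 0, 0, 1, 0.264, 0.207, 0.02, 0, 0, 0, 1, 0.264, 0.207, 0.02, 0, 0, 0, 1, 0.264, 0.207, 0.02, 0, 0, 0, 1]}}

```text
clock: 2.2
eef_pos: [637.2, -63.7, 170.6]
tcp_rot: [-3.141, 0.0, 1.564]
contact_force: [-0.3, -0.2, 0.8]
opening: 1.002
grasp_force: 0.0
```

Request:
{"fn": "send_rows", "kwargs": {"targets": [0, 0, 0.1, 0, 0, 0, 1, 0, 0, 0.1, 0, 0, 0, 1, 0, 0, 0.1, 0, 0, 0, 1, 0, 0, 0.143, 0, 0, 0, 1, 0, 0, 0.143, 0, 0, 0, 1, 0, 0, 0.143, 0, 0, 0, -1, 0, 0, 0.143, 0, 0, 0, -1, 0, 0, 0.143, 0, 0, 0, -1, 0, 0, 0.143, 0, 0, 0, -1, 0, 0, 0.143, 0, 0, 0, -1, 0, 0, 0.143, 0, 0, 0, -1, 0, 0, 0.143, 0, 0, 0, -1]}}

```text
clock: 3.2
eef_pos: [639.2, -62.6, 29.6]
tcp_rot: [3.139, 0.0, 1.567]
contact_force: [-2.0, -0.8, 7.1]
opening: 0.224
grasp_force: 38.8
```

Request:
{"fn": "send_rows", "kwargs": {"targets": [0, 0, -0.03, 0, 0, 0, -1, 0, 0, -0.06, 0, 0, 0, -1, 0, 0, -0.09, 0, 0, 0, -1, 0, 0, -0.12, 0, 0, 0, -1, -0.03, 0.004, -0.12, 0, 0, 0, -1, -0.07, 0.004, -0.12, 0, 0, 0, -1, -0.11, 0.004, -0.12, 0, 0, 0, -1, -0.15, 0.004, -0.12, 0, 0, 0, -1, -0.19, 0.004, -0.12, 0, 0, 0, -1, -0.215, 0.004, -0.12, 0, 0, 0, -1, -0.227, 0.004, -0.12, 0, 0, 0, -1, -0.227, 0.004, -0.12, 0, 0, 0, -1]}}

```text
clock: 4.2
eef_pos: [640.6, -292.2, 147.7]
tcp_rot: [-3.142, 0.001, 1.564]
contact_force: [-0.1, -0.0, -2.4]
opening: 0.223
grasp_force: 39.4
```

```bash
python3 - <<'E'
from h import *
t=cams.grab_frame("top");s=cams.grab_frame("scene")
a=cv2.resize(t['color'][130:290,310:510],None,fx=2,fy=2,interpolation=cv2.INTER_CUBIC);b=cv2.resize(s['color'][150:310,190:390],None,fx=2,fy=2,interpolation=cv2.INTER_CUBIC)
cv2.imwrite("pics/g.png",np.hstack([a,b]))
E
```

```text
(no output)
```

View pics/g.png

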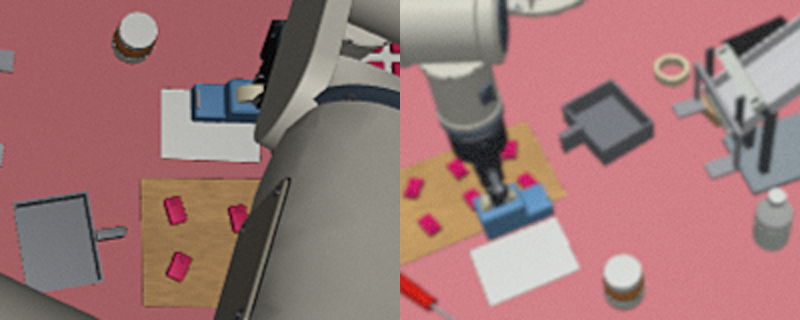

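The picture shows the dispenser hanging level in the fingers over the pad, at left (225,100) and right (515,210). I'll lower it gently and watch the force.

Request:
{"fn": "send_rows", "kwargs": {"targets": [0, 0, 0.03, 0, 0, 0, -1, 0, 0, 0.06, 0, 0, 0, -1, 0, 0, 0.08, 0, 0, 0, -1, 0, 0, 0.1, 0, 0, 0, -1, 0, 0, 0.108, 0, 0, 0, -1, 0, 0, 0.108, 0, 0, 0, -1, 0, 0, 0.11, 0, 0, 0, -1, 0, 0, 0.111, 0, 0, 0, -1]}}

```text
clock: 4.97
eef_pos: [642.3, -289.3, 38.2]
tcp_rot: [3.14, 0.001, 1.567]
contact_force: [-0.3, 1.1, -2.9]
opening: 0.221
grasp_force: 39.5
```

Request:
{"fn": "send_rows", "kwargs": {"targets": [0, 0, 0.001, 0, 0, 0, -1, 0, 0, 0.002, 0, 0, 0, -1, 0, 0, 0.003, 0, 0, 0, -1]}}

```text
clock: 5.22
eef_pos: [641.6, -289.7, 34.6]
tcp_rot: [3.14, 0.0, 1.567]
contact_force: [-0.4, -0.3, -2.9]
opening: 0.215
grasp_force: 39.5
```

Request:
{"fn": "send_rows", "kwargs": {"targets": [0, 0, 0.001, 0, 0, 0, -1, 0, 0, 0.002, 0, 0, 0, -1]}}

```text
clock: 5.38
eef_pos: [641.7, -289.1, 34.0]
tcp_rot: [3.14, -0.001, 1.566]
contact_force: [-6.3, 7.5, 20.0]
opening: 0.221
grasp_force: 42.5
```

Request:
{"fn": "send_rows", "kwargs": {"targets": [0, 0, -0.001, 0, 0, 0, -1, 0, 0, -0.001, 0, 0, 0, 1, 0, 0, -0.001, 0, 0, 0, 1, 0, 0, -0.001, 0, 0, 0, 1, 0, 0, -0.001, 0, 0, 0, 1, 0, 0, -0.001, 0, 0, 0, 1, 0, 0, -0.04, 0, 0, 0, 1, 0, 0, -0.08, 0, 0, 0, 1, 0, 0, -0.12, 0, 0, 0, 1, 0, 0, -0.15, 0, 0, 0, 1, 0, 0, -0.15, 0, 0, 0, 1]}}

```text
clock: 6.3
eef_pos: [644.9, -291.2, 189.8]
tcp_rot: [3.131, 0.005, 1.567]
contact_force: [0.9, -0.3, 0.2]
opening: 1.003
grasp_force: 0.0
```

Request:
{"fn": "send_rows", "kwargs": {"targets": [-0.2, -0.04, 0, 0, 0, 0, 1, -0.2, -0.04, 0, 0, 0, 0, 1, -0.2, -0.04, 0, 0, 0, 0, 1, -0.2, -0.04, 0, 0, 0, 0, 1, -0.2, -0.04, 0, 0, 0, 0, 1, -0.2, -0.04, 0, 0, 0, 0, 1, -0.2, -0.04, 0, 0, 0, 0, 1]}}

```text
clock: 6.88
eef_pos: [599.1, -491.3, 180.7]
tcp_rot: [-3.141, -0.0, 1.564]
contact_force: [-0.1, 0.5, 0.2]
opening: 0.998
grasp_force: 0.0
```

```bash
python3 - <<'E'
from h import *
import pickle
t=cams.grab_frame("top");s=cams.grab_frame("scene"); pickle.dump((t,s),open("f1.pkl","wb"))
a=cv2.resize(t['color'][130:290,310:510],None,fx=2,fy=2,interpolation=cv2.INTER_CUBIC);b=cv2.resize(s['color'][150:310,190:390],None,fx=2,fy=2,interpolation=cv2.INTER_CUBIC)
cv2.imwrite("pics/g2.png",np.hstack([a,b]))
T=blobs(t,(160,150,80),(179,255,255),(378,215,485,290)); 
for p,a,c in T:
    rc=quad(t,c,18); print(np.round(p,1),a,"rect",np.round(rc[0],1),np.round(rc[1],1),round(rc[2],1))
E
```

```text
[398.2 261.4] 61.0 rect [ 429.9 -213.7] [18.7 41.5] 48.4
[428.3 236.5] 56.0 rect [ 505.  -306.8] [24.1 25.5] 12.5
[456.1 234.3] 92.0 rect [ 513.6 -388.3] [38.1 24.8] 15.5
[397.  234.7] 91.5 rect [ 508.1 -213.8] [38.6 24.6] 17.3
```

View pics/g2.png

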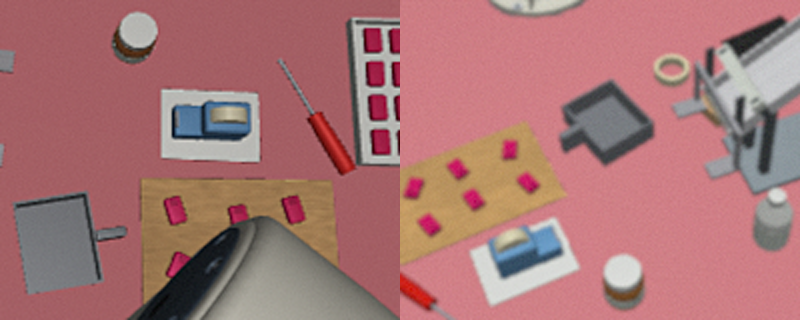

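The dispenser stands on the pad at left (212,125), and all six casings and the box are undisturbed. Next come the casings, starting with c5.

```bash
cat >> h.py <<'E'
C=[((424.5,-314.3),14.2),((429.3,-393.9),-33),((426.2,-219.2),-25.1),((498.1,-309.5),9.3),((513.7,-390),15.5),((508.2,-215),17.3)]
cx=np.array([np.cos(CY),np.sin(CY),0]); cy=np.array([-np.sin(CY),np.cos(CY),0]); Z=np.array([0,0,1.])
tz=.5*cx-.8660254*Z
OL=R.from_matrix(np.c_[-cy,np.cross(tz,-cy),tz])
def load(s,y,h): return np.r_[CH,160]+s*(.8660254*cx+.5*Z)+y*cy-h*tz
def job(i,y,first=None):
    (px,py),yw=C[i]; D=down(yw); L=[]
    plan([[((px,py,6),D),((px,py,130),D)],[((.5*px+320,.5*py+70,230),OL)],[(load(160,y,100),OL)],[(load(160,y,9),OL)],[(load(160,y,110),OL)]],((np.array([px,py,120]),D)))
def back(i,start=None):
    (px,py),yw=C[i]; D=down(yw); p,o=start or now(); m=.5*p+.5*np.array([px,py,0]);m[2]=230
    plan([[(m,D)],[((px,py,120),D)]],start or None)
E
python3 - <<'E'
from h import *
p,o=now(); (a,b),y=C[5]; plan([[((a,b,120),down(y))]]); job(5,22)
E
```

```text
0 rows>=10.1 [0.273, -0.093, 0.061, -0.0, -0.0, 1.26]
0 rows>=2.7 [0.0, -0.0, 0.114, 0.0, 0.0, 0.0]
0 rows>=3.0 [-0.0, 0.0, -0.01, 0.0, 0.0, 0.0]
1 rows>=5.2 [0.116, -0.15, -0.1, 0.52, 0.1, 0.37]
2 rows>=5.7 [0.031, -0.234, 0.024, 0.0, 0.0, 0.0]
3 rows>=2.2 [-0.0, 0.0, 0.091, 0.0, 0.0, 0.0]
4 rows>=2.4 [-0.0, -0.0, -0.101, 0.0, 0.0, 0.0]
```

Request:
{"fn": "send_rows", "kwargs": {"targets": [0.273, -0.093, 0.061, 0, 0, 1.26, 1, 0.273, -0.093, 0.061, 0, 0, 1.26, 1, 0.273, -0.093, 0.061, 0, 0, 1.26, 1, 0.273, -0.093, 0.061, 0, 0, 1.26, 1, 0.273, -0.093, 0.061, 0, 0, 1.26, 1, 0.273, -0.093, 0.061, 0, 0, 1.26, 1, 0.273, -0.093, 0.061, 0, 0, 1.26, 1, 0.273, -0.093, 0.061, 0, 0, 1.26, 1, 0.273, -0.093, 0.061, 0, 0, 1.26, 1, 0.273, -0.093, 0.061, 0, 0, 1.26, 1, 0.273, -0.093, 0.061, 0, 0, 1.26, 1, 0.273, -0.093, 0.061, 0, 0, 1.26, 1], "grip_force": 30}}

```text
clock: 7.98
eef_pos: [508.6, -214.7, 121.0]
tcp_rot: [3.142, -0.0, 0.311]
contact_force: [0.6, -0.2, -0.4]
opening: 0.996
grasp_force: 0.0
```

Request:
{"fn": "send_rows", "kwargs": {"targets": [0, 0, 0.08, 0, 0, 0, 1, 0, 0, 0.08, 0, 0, 0, 1, 0, 0, 0.114, 0, 0, 0, 1, 0, 0, 0.114, 0, 0, 0, 1, 0, 0, 0.114, 0, 0, 0, -1, 0, 0, 0.114, 0, 0, 0, -1, 0, 0, 0.114, 0, 0, 0, -1, 0, 0, 0.114, 0, 0, 0, -1, 0, 0, 0.114, 0, 0, 0, -1, 0, 0, 0.114, 0, 0, 0, -1, 0, 0, 0.114, 0, 0, 0, -1]}}

```text
clock: 8.9
eef_pos: [508.8, -216.1, 7.5]
tcp_rot: [3.141, -0.001, 0.307]
contact_force: [-0.2, -0.1, -0.3]
opening: 0.01
grasp_force: 0.0
```

Request:
{"fn": "send_rows", "kwargs": {"targets": [0, 0, -0.04, 0, 0, 0, -1, 0, 0, -0.08, 0, 0, 0, -1, 0, 0, -0.124, 0, 0, 0, -1, 0, 0, -0.124, 0, 0, 0, -1]}}

```text
clock: 9.23
eef_pos: [512.5, -217.7, 138.2]
tcp_rot: [3.135, -0.008, 0.307]
contact_force: [1.8, -0.2, -0.0]
opening: -0.0
grasp_force: 0.0
```

The fingers shut on nothing, so I'll check where the fingertips really are relative to the reported TCP.

```bash
python3 - <<'E'
from h import *
t=cams.grab_frame("top");s=cams.grab_frame("scene"); p,o=now(); print(p)
ims=[]
for f in(t,s):
    for d in (0,-30):
        u=proj(f,p+o.apply([0,0,d])); print(u)
    u=proj(f,p).astype(int); x0,y0=max(0,u[0]-50),max(0,u[1]-60)
    c=cv2.resize(f['color'][y0:y0+120,x0:x0+100],None,fx=4,fy=4,interpolation=cv2.INTER_CUBIC)
    w=(proj(f,p)-[x0,y0])*4; cv2.drawMarker(c,tuple(w.astype(int).tolist()),(0,255,0),0,12); ims.append(c)
cv2.imwrite("pics/g3.png",np.hstack(ims))
E
```

```text
[ 509.86983566 -216.59647622  133.16017427]
[406.88890752 228.89325482]
[409.57760007 227.37192132]
[248.85912223 219.81482192]
[247.48105131 213.84803519]
```

View pics/g3.png

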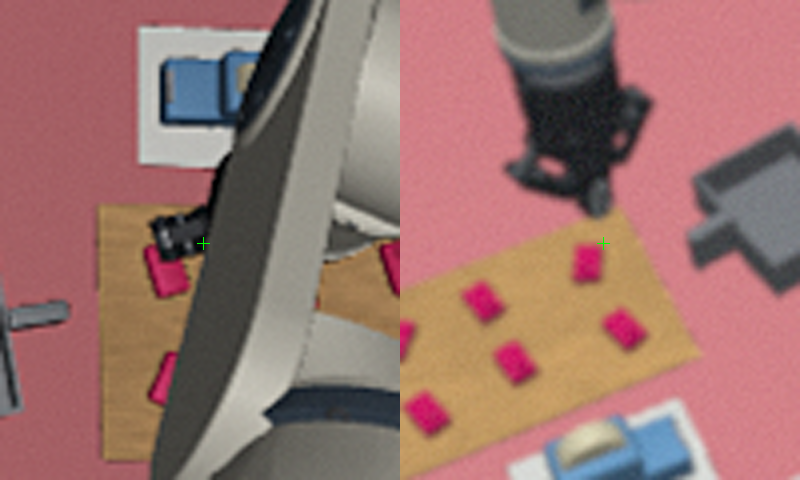

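In the scene half the shut fingertip is at (597,215) and the reported TCP at (602,243), so the real tips sit about 33 mm behind the reported TCP. I'll confirm by touching the bare bench with shut fingers.

Request:
{"fn": "send_rows", "kwargs": {"targets": [0.03, 0, 0, 0, 0, 0, -1, 0.05, 0, 0, 0, 0, 0, -1, 0.05, 0, 0.04, 0, 0, 0, -1, 0.05, 0, 0.08, 0, 0, 0, -1, 0.05, 0, 0.11, 0, 0, 0, -1, 0.05, 0, 0.13, 0, 0, 0, -1, 0.05, 0, 0.14, 0, 0, 0, -1, 0.05, 0, 0.148, 0, 0, 0, -1, 0.05, 0, 0.148, 0, 0, 0, -1]}}

```text
clock: 10.08
eef_pos: [554.8, -200.5, -19.0]
tcp_rot: [-3.14, 0.002, 0.307]
contact_force: [-0.5, 0.0, 1.1]
opening: 0.002
grasp_force: 0.0
```

Request:
{"fn": "send_rows", "kwargs": {"targets": [0, 0, 0.002, 0, 0, 0, -1, 0, 0, 0.004, 0, 0, 0, -1, 0, 0, 0.006, 0, 0, 0, -1]}}

```text
clock: 10.33
eef_pos: [557.1, -201.2, -22.1]
tcp_rot: [3.14, -0.002, 0.307]
contact_force: [-1.0, -0.6, 0.3]
opening: -0.002
grasp_force: 0.0
```

Request:
{"fn": "send_rows", "kwargs": {"targets": [0, 0, 0.001, 0, 0, 0, -1, 0, 0, 0.002, 0, 0, 0, -1, 0, 0, 0.003, 0, 0, 0, -1]}}

```text
clock: 10.58
eef_pos: [556.4, -201.0, -25.8]
tcp_rot: [3.141, -0.001, 0.307]
contact_force: [-0.5, 0.1, 0.0]
opening: -0.001
grasp_force: 0.0
```

Request:
{"fn": "send_rows", "kwargs": {"targets": [0, 0, 0.001, 0, 0, 0, -1, 0, 0, 0.002, 0, 0, 0, -1, 0, 0, 0.003, 0, 0, 0, -1]}}

```text
clock: 10.83
eef_pos: [556.1, -200.9, -29.3]
tcp_rot: [3.142, -0.0, 0.307]
contact_force: [-0.0, 0.4, 0.5]
opening: 0.002
grasp_force: 0.0
```

Request:
{"fn": "send_rows", "kwargs": {"targets": [0, 0, 0.001, 0, 0, 0, -1, 0, 0, 0.002, 0, 0, 0, -1]}}

```text
clock: 11.0
eef_pos: [556.1, -200.8, -31.3]
tcp_rot: [-3.142, 0.0, 0.307]
contact_force: [-0.1, -0.2, 0.5]
opening: 0.003
grasp_force: 0.0
```

Request:
{"fn": "send_rows", "kwargs": {"targets": [0, 0, 0.001, 0, 0, 0, -1, 0, 0, 0.002, 0, 0, 0, -1]}}

```text
clock: 11.17
eef_pos: [556.1, -200.9, -32.5]
tcp_rot: [-3.141, 0.0, 0.307]
contact_force: [-7.1, 1.6, 23.1]
opening: -0.003
grasp_force: 11.6
```

The bench touch came at a reported z of -32, so the real tips are 32 mm short of the reported TCP. I'll put that in the helper as a tool offset.

```bash
sed -i "s/q=r.sense(); return np.array(q\['eef_pos'\]),R.from_euler('xyz',q\['tcp_rot'\])/q=r.sense(); o=R.from_euler('xyz',q['tcp_rot']); return np.array(q['eef_pos'])-o.apply([0,0,TL]),o/; s/p,o=start or now()$/p,o=start or now(); p=p+o.apply([0,0,TL])/; s/P=np.array(P,float); d=/P=np.array(P,float)+O.apply([0,0,TL]); d=/; s/^CH=/TL=32; CH=/" h.py; sed -n 28,60p h.py
python3 - <<'E'
from h import *
p,o=now(); print(p); (a,b),y=C[5]; D=down(y)
plan([[(p+[0,0,80],o),((a,b,80),D)]]); job(5,22)
print(load(160,22,9),load(160,22,9)+32*tz,OL.as_euler('xyz'))
E
```

```text
def now():
    q=r.sense(); o=R.from_euler('xyz',q['tcp_rot']); return np.array(q['eef_pos'])-o.apply([0,0,TL]),o
def plan(calls,start=None):
    """calls: list of lists of (pos mm, Rotation); deltas from the start of each call"""
    p,o=start or now(); p=p+o.apply([0,0,TL])
    for i,c in enumerate(calls):
        pp,oo=p,o
        for P,O in c:
            P=np.array(P,float)+O.apply([0,0,TL]); d=o.inv().apply(P-p)/1000; w=(o.inv()*O).as_rotvec()
            n=max(np.linalg.norm(P-pp)/41.7,np.degrees((oo.inv()*O).magnitude())/7.16)
            print(i,"rows>=%.1f"%n,np.round(d,3).tolist()+np.round(w,2).tolist()); pp,oo=P,O
        p,o=pp,oo
C=[((424.5,-314.3),14.2),((429.3,-393.9),-33),((426.2,-219.2),-25.1),((498.1,-309.5),9.3),((513.7,-390),15.5),((508.2,-215),17.3)]
cx=np.array([np.cos(CY),np.sin(CY),0]); cy=np.array([-np.sin(CY),np.cos(CY),0]); Z=np.array([0,0,1.])
tz=.5*cx-.8660254*Z
OL=R.from_matrix(np.c_[-cy,np.cross(tz,-cy),tz])
def load(s,y,h): return np.r_[CH,160]+s*(.8660254*cx+.5*Z)+y*cy-h*tz
def job(i,y,first=None):
    (px,py),yw=C[i]; D=down(yw); L=[]
    plan([[((p
[... 182 characters left out ...]
   (px,py),yw=C[i]; D=down(yw); p,o=start or now(); m=.5*p+.5*np.array([px,py,0]);m[2]=230
    plan([[(m,D)],[((px,py,120),D)]],start or None)
[ 5.56140831e+02 -2.00885686e+02 -5.46571990e-01]
0 rows>=1.9 [-0.0, -0.0, -0.08, 0.0, 0.0, 0.0]
0 rows>=1.2 [-0.05, -0.001, -0.081, -0.0, 0.0, 0.0]
0 rows>=2.7 [0.0, -0.0, 0.114, 0.0, 0.0, 0.0]
0 rows>=3.0 [-0.0, 0.0, -0.01, 0.0, 0.0, 0.0]
1 rows>=5.5 [0.122, -0.165, -0.104, 0.52, 0.1, 0.37]
2 rows>=5.7 [0.031, -0.234, 0.024, 0.0, 0.0, 0.0]
3 rows>=2.2 [-0.0, 0.0, 0.091, 0.0, 0.0, 0.0]
4 rows>=2.4 [-0.0, -0.0, -0.101, 0.0, 0.0, 0.0]
[624.98636389 219.67688934 247.7942286 ] [626.24170942 235.62756668 220.0814158 ] [-2.61799388  0.         -0.07853982]
```

Request:
{"fn": "send_rows", "kwargs": {"targets": [0, 0, -0.04, 0, 0, 0, -1, 0, 0, -0.08, 0, 0, 0, 0.7, -0.025, -0.001, -0.08, 0, 0, 0, 0.7, -0.05, -0.001, -0.08, 0, 0, 0, 0.7, -0.05, -0.001, -0.08, 0, 0, 0, 0.7, -0.05, -0.001, -0.08, 0, 0, 0, 0.7, -0.05, -0.001, -0.08, 0, 0, 0, 0.7]}}

```text
clock: 11.75
eef_pos: [508.7, -215.1, 46.9]
tcp_rot: [3.141, -0.001, 0.306]
contact_force: [0.0, -0.0, -0.4]
opening: 0.839
grasp_force: 0.0
```

Request:
{"fn": "send_rows", "kwargs": {"targets": [0, 0, 0.04, 0, 0, 0, 0.7, 0, 0, 0.066, 0, 0, 0, 0.7, 0, 0, 0.074, 0, 0, 0, 0.7, 0, 0, 0.074, 0, 0, 0, 0.7, 0, 0, 0.074, 0, 0, 0, -1, 0, 0, 0.074, 0, 0, 0, -1, 0, 0, 0.074, 0, 0, 0, -1, 0, 0, 0.074, 0, 0, 0, -1, 0, 0, 0.074, 0, 0, 0, -1, 0, 0, 0.074, 0, 0, 0, -1, 0, 0, 0.03, 0, 0, 0, -1, 0, 0, 0, 0, 0, 0, -1]}}

```text
clock: 12.75
eef_pos: [507.1, -214.6, 47.4]
tcp_rot: [-3.14, 0.002, 0.307]
contact_force: [1.2, -0.0, -0.0]
opening: 0.293
grasp_force: 30.0
```

Request:
{"fn": "send_rows", "kwargs": {"targets": [0, 0, -0.03, 0, 0, 0, -1, 0, 0, -0.05, 0, 0, 0, -1, 0, 0, -0.05, 0, 0, 0, -1]}}

```text
clock: 13.0
eef_pos: [511.2, -216.3, 102.1]
tcp_rot: [3.136, -0.006, 0.307]
contact_force: [1.5, -0.1, -0.2]
opening: 0.297
grasp_force: 30.0
```

Request:
{"fn": "send_rows", "kwargs": {"targets": [0.122, -0.165, -0.104, 0.52, 0.1, 0.37, -1, 0.122, -0.165, -0.104, 0.52, 0.1, 0.37, -1, 0.122, -0.165, -0.104, 0.52, 0.1, 0.37, -1, 0.122, -0.165, -0.104, 0.52, 0.1, 0.37, -1, 0.122, -0.165, -0.104, 0.52, 0.1, 0.37, -1, 0.122, -0.165, -0.104, 0.52, 0.1, 0.37, -1, 0.122, -0.165, -0.104, 0.52, 0.1, 0.37, -1, 0.122, -0.165, -0.104, 0.52, 0.1, 0.37, -1]}}

```text
clock: 13.67
eef_pos: [574.4, -20.9, 200.5]
tcp_rot: [-2.616, -0.001, -0.071]
contact_force: [0.1, 0.1, -0.4]
opening: 0.292
grasp_force: 30.0
```

Request:
{"fn": "send_rows", "kwargs": {"targets": [0.031, -0.234, 0.024, 0, 0, 0, -1, 0.031, -0.234, 0.024, 0, 0, 0, -1, 0.031, -0.234, 0.024, 0, 0, 0, -1, 0.031, -0.234, 0.024, 0, 0, 0, -1, 0.031, -0.234, 0.024, 0, 0, 0, -1, 0.031, -0.234, 0.024, 0, 0, 0, -1, 0.031, -0.234, 0.024, 0, 0, 0, -1, 0.031, -0.234, 0.024, 0, 0, 0, -1]}}

```text
clock: 14.33
eef_pos: [620.7, 191.2, 297.4]
tcp_rot: [-2.617, -0.002, -0.069]
contact_force: [-0.7, -0.7, 0.4]
opening: 0.289
grasp_force: 30.0
```

```bash
python3 - <<'E'
from h import *
p,o=now(); print(p,load(160,22,100)); plan([[(load(160,22,30),OL)],[(load(160,22,9),OL)]])
s=cams.grab_frame("scene");t=cams.grab_frame("top"); print(proj(s,p),proj(t,p))
a=cv2.resize(s['color'][110:260,320:450],None,fx=3,fy=3,interpolation=cv2.INTER_CUBIC)
b=cv2.resize(t['color'][110:260,190:320],None,fx=3,fy=3,interpolation=cv2.INTER_CUBIC)
for c,f,x0,y0 in((a,s,320,110),(b,t,190,110)): cv2.drawMarker(c,tuple(((proj(f,p)-[x0,y0])*3).astype(int).tolist()),(0,255,0),0,12)
cv2.imwrite("pics/g4.png",np.hstack([a,b]))
E
```

```text
[619.53304441 175.17215096 325.09522635] [621.41647503 174.31715065 326.60254   ]
0 rows>=1.6 [0.002, 0.0, 0.068, -0.0, 0.0, 0.01]
1 rows>=0.5 [0.0, 0.0, 0.021, 0.0, 0.0, 0.0]
[376.57527445 157.90993727] [247.68008997 163.68952946]
```

View pics/g4.png

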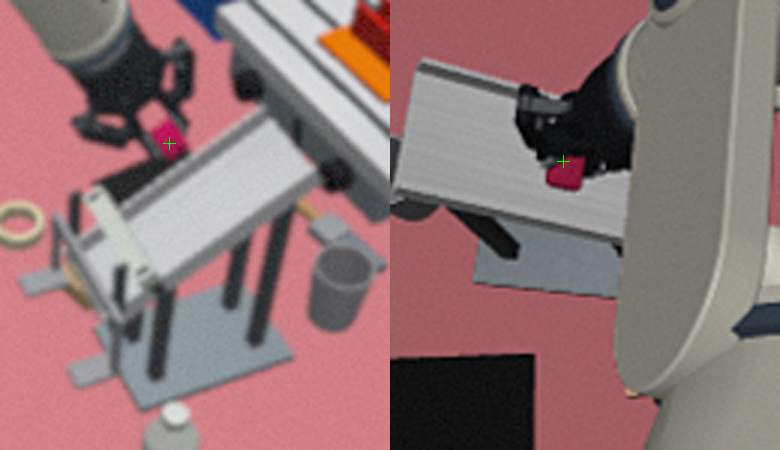

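The picture shows the casing in the fingers at the projected tip, scene half (170,142) and top half (565,172), clear above the channel. I'll lay it in slightly nearer the middle.

Request:
{"fn": "send_rows", "kwargs": {"targets": [0.006, 0, 0.03, 0, 0, 0, -1, 0.006, 0, 0.06, 0, 0, 0, -1, 0.006, 0, 0.08, 0, 0, 0, -1, 0.006, 0, 0.089, 0, 0, 0, -1, 0.006, 0, 0.089, 0, 0, 0, -1, 0.006, 0, 0.089, 0, 0, 0, -1]}}

```text
clock: 14.93
eef_pos: [630.1, 233.9, 220.5]
tcp_rot: [-2.616, 0.001, -0.073]
contact_force: [-0.6, -0.4, 0.4]
opening: 0.293
grasp_force: 30.0
```

Request:
{"fn": "send_rows", "kwargs": {"targets": [0, 0, 0, 0, 0, 0, 0.5, 0, 0, 0, 0, 0, 0, 0.5, 0, 0, 0, 0, 0, 0, 0.5, 0, 0, 0, 0, 0, 0, 0.5, 0, 0, -0.04, 0, 0, 0, 0.5, 0, 0, -0.08, 0, 0, 0, 0.5, 0, 0, -0.1, 0, 0, 0, 0.5, 0, 0, -0.1, 0, 0, 0, 0.5]}}

```text
clock: 15.6
eef_pos: [629.0, 183.0, 312.7]
tcp_rot: [-2.615, -0.009, -0.074]
contact_force: [0.6, 0.6, 0.2]
opening: 0.746
grasp_force: 0.0
```

```bash
python3 - <<'E'
from h import *
p,o=now(); print(p); back(2); job(2,-18)
s=cams.grab_frame("scene");t=cams.grab_frame("top")
for n,f,ro in(("s",s,(330,150,430,240)),("t",t,(190,110,300,220))):
    for q,a,c in blobs(f,(160,150,60),(179,255,255),ro,6): print(n,np.round(q,1),a)
print(proj(s,load(13,18,7)),proj(t,load(13,18,7)))
E
```

```text
[627.54800082 166.97435201 340.39262974]
0 rows>=6.2 [-0.087, 0.244, -0.01, -0.52, 0.09, 0.36]
1 rows>=5.9 [-0.009, 0.218, 0.11, 0.0, 0.0, 0.0]
0 rows>=2.7 [0.0, -0.0, 0.114, 0.0, 0.0, 0.0]
0 rows>=3.0 [0.0, 0.0, -0.01, 0.0, 0.0, 0.0]
1 rows>=5.9 [0.015, -0.223, -0.104, 0.52, -0.09, -0.35]
2 rows>=6.4 [0.111, -0.239, 0.026, 0.0, 0.0, 0.0]
3 rows>=2.2 [-0.0, 0.0, 0.091, 0.0, 0.0, 0.0]
4 rows>=2.4 [-0.0, -0.0, -0.101, 0.0, 0.0, 0.0]
s [352.1 197.7] 7.5
[350.36499451 201.09752866] [290.2837845 182.5855121]
```

The first casing is waiting at the gate, scene (352,198). Next is c2.

Request:
{"fn": "send_rows", "kwargs": {"targets": [-0.087, 0.244, -0.01, -0.52, 0.09, 0.36, 0.5, -0.087, 0.244, -0.01, -0.52, 0.09, 0.36, 0.5, -0.087, 0.244, -0.01, -0.52, 0.09, 0.36, 0.5, -0.087, 0.244, -0.01, -0.52, 0.09, 0.36, 0.5, -0.087, 0.244, -0.01, -0.52, 0.09, 0.36, 0.5, -0.087, 0.244, -0.01, -0.52, 0.09, 0.36, 0.5, -0.087, 0.244, -0.01, -0.52, 0.09, 0.36, 0.5, -0.087, 0.244, -0.01, -0.52, 0.09, 0.36, 0.5]}}

```text
clock: 16.37
eef_pos: [521.4, -24.8, 190.6]
tcp_rot: [3.139, 0.011, -0.439]
contact_force: [-0.1, -0.1, 0.5]
opening: 0.751
grasp_force: 0.0
```

Request:
{"fn": "send_rows", "kwargs": {"targets": [-0.009, 0.218, 0.11, 0, 0, 0, 0.5, -0.009, 0.218, 0.11, 0, 0, 0, 0.5, -0.009, 0.218, 0.11, 0, 0, 0, 0.5, -0.009, 0.218, 0.11, 0, 0, 0, 0.5, -0.009, 0.218, 0.11, 0, 0, 0, 0.5, -0.009, 0.218, 0.11, 0, 0, 0, 0.5, -0.009, 0.218, 0.11, 0, 0, 0, 0.5, -0.009, 0.218, 0.11, 0, 0, 0, 0.5]}}

```text
clock: 17.03
eef_pos: [422.6, -218.1, 82.7]
tcp_rot: [-3.141, 0.008, -0.442]
contact_force: [0.6, -0.0, -0.0]
opening: 0.746
grasp_force: 0.0
```

```bash
python3 - <<'E'
from h import *
p,o=now(); (a,b),y=C[2]; plan([[((a,b,6),down(y))]])
E
```

```text
0 rows>=2.6 [0.005, -0.001, 0.109, -0.0, 0.01, -0.0]
```

Request:
{"fn": "send_rows", "kwargs": {"targets": [0.005, -0.001, 0.04, 0, 0.01, 0, 0.5, 0.005, -0.001, 0.08, 0, 0.01, 0, 0.5, 0.005, -0.001, 0.109, 0, 0.01, 0, 0.5, 0.005, -0.001, 0.109, 0, 0.01, 0, 0.5, 0.005, -0.001, 0.109, 0, 0.01, 0, -1, 0.005, -0.001, 0.109, 0, 0.01, 0, -1, 0.005, -0.001, 0.109, 0, 0.01, 0, -1, 0.005, -0.001, 0.109, 0, 0.01, 0, -1, 0.005, -0.001, 0.109, 0, 0.01, 0, -1, 0.005, -0.001, 0.07, 0, 0.01, 0, -1, 0.005, -0.001, 0.03, 0, 0.01, 0, -1, 0.005, -0.001, -0.015, 0, 0.01, 0, -1]}}

```text
clock: 18.03
eef_pos: [427.5, -218.6, 97.3]
tcp_rot: [3.141, -0.003, -0.439]
contact_force: [0.6, -0.2, -0.7]
opening: 0.289
grasp_force: 30.1
```

Request:
{"fn": "send_rows", "kwargs": {"targets": [0.015, -0.223, -0.104, 0.52, -0.09, -0.35, -1, 0.015, -0.223, -0.104, 0.52, -0.09, -0.35, -1, 0.015, -0.223, -0.104, 0.52, -0.09, -0.35, -1, 0.015, -0.223, -0.104, 0.52, -0.09, -0.35, -1, 0.015, -0.223, -0.104, 0.52, -0.09, -0.35, -1, 0.015, -0.223, -0.104, 0.52, -0.09, -0.35, -1, 0.015, -0.223, -0.104, 0.52, -0.09, -0.35, -1, 0.015, -0.223, -0.104, 0.52, -0.09, -0.35, -1, 0.015, -0.223, -0.104, 0.52, -0.09, -0.35, -1]}}

```text
clock: 18.78
eef_pos: [535.5, -23.3, 199.6]
tcp_rot: [-2.62, -0.008, -0.081]
contact_force: [0.5, -0.3, 0.1]
opening: 0.294
grasp_force: 30.1
```

Request:
{"fn": "send_rows", "kwargs": {"targets": [0.111, -0.239, 0.026, 0, 0, 0, -1, 0.111, -0.239, 0.026, 0, 0, 0, -1, 0.111, -0.239, 0.026, 0, 0, 0, -1, 0.111, -0.239, 0.026, 0, 0, 0, -1, 0.111, -0.239, 0.026, 0, 0, 0, -1, 0.111, -0.239, 0.026, 0, 0, 0, -1, 0.111, -0.239, 0.026, 0, 0, 0, -1, 0.111, -0.239, 0.026, 0, 0, 0, -1, 0.111, -0.239, 0.026, 0, 0, 0, -1, 0.111, -0.239, 0.026, 0, 0, 0, -1]}}

```text
clock: 19.62
eef_pos: [662.6, 185.5, 295.4]
tcp_rot: [-2.62, -0.005, -0.082]
contact_force: [0.3, -0.5, -0.5]
opening: 0.291
grasp_force: 30.1
```

```bash
python3 - <<'E'
from h import *
print(now()[0]); plan([[(load(160,-18,9),OL)]]); L=(load(160,-18,109),OL); back(3,L); job(3,18)
E
```

```text
[661.12540099 169.65838347 323.15243554]
0 rows>=2.1 [-0.001, -0.003, 0.089, 0.0, -0.01, -0.0]
0 rows>=6.9 [-0.062, 0.279, -0.036, -0.52, -0.06, -0.24]
1 rows>=6.6 [-0.119, 0.222, 0.11, 0.0, 0.0, 0.0]
0 rows>=2.7 [0.0, -0.0, 0.114, 0.0, 0.0, 0.0]
0 rows>=3.0 [0.0, 0.0, -0.01, 0.0, 0.0, 0.0]
1 rows>=6.5 [0.11, -0.226, -0.104, 0.52, 0.06, 0.24]
2 rows>=6.8 [0.036, -0.276, 0.048, 0.0, 0.0, 0.0]
3 rows>=2.2 [-0.0, 0.0, 0.091, 0.0, 0.0, 0.0]
4 rows>=2.4 [-0.0, -0.0, -0.101, 0.0, 0.0, 0.0]
```

Request:
{"fn": "send_rows", "kwargs": {"targets": [-0.001, -0.003, 0.04, 0, -0.01, 0, -1, -0.001, -0.003, 0.07, 0, -0.01, 0, -1, -0.001, -0.003, 0.089, 0, -0.01, 0, -1, -0.001, -0.003, 0.089, 0, -0.01, 0, -1, -0.001, -0.003, 0.089, 0, -0.01, 0, 0.5, -0.001, -0.003, 0.089, 0, -0.01, 0, 0.5, -0.001, -0.003, 0.089, 0, -0.01, 0, 0.5, -0.001, -0.003, 0.089, 0, -0.01, 0, 0.5, -0.001, -0.003, 0.05, 0, -0.01, 0, 0.5, -0.001, -0.003, 0.02, 0, -0.01, 0, 0.5, -0.001, -0.003, -0.011, 0, -0.01, 0, 0.5, -0.001, -0.003, -0.011, 0, -0.01, 0, 0.5]}}

```text
clock: 20.62
eef_pos: [665.1, 181.9, 314.7]
tcp_rot: [-2.618, -0.008, -0.079]
contact_force: [1.5, 0.3, 1.8]
opening: 0.752
grasp_force: 0.0
```

Request:
{"fn": "send_rows", "kwargs": {"targets": [-0.062, 0.279, -0.036, -0.52, -0.06, -0.24, 0.5, -0.062, 0.279, -0.036, -0.52, -0.06, -0.24, 0.5, -0.062, 0.279, -0.036, -0.52, -0.06, -0.24, 0.5, -0.062, 0.279, -0.036, -0.52, -0.06, -0.24, 0.5, -0.062, 0.279, -0.036, -0.52, -0.06, -0.24, 0.5, -0.062, 0.279, -0.036, -0.52, -0.06, -0.24, 0.5, -0.062, 0.279, -0.036, -0.52, -0.06, -0.24, 0.5, -0.062, 0.279, -0.036, -0.52, -0.06, -0.24, 0.5, -0.062, 0.279, -0.036, -0.52, -0.06, -0.24, 0.5]}}

```text
clock: 21.37
eef_pos: [579.5, -71.3, 199.1]
tcp_rot: [-3.141, -0.002, 0.165]
contact_force: [0.9, 0.7, 0.2]
opening: 0.751
grasp_force: 0.0
```

Request:
{"fn": "send_rows", "kwargs": {"targets": [-0.119, 0.222, 0.11, 0, 0, 0, 0.5, -0.119, 0.222, 0.11, 0, 0, 0, 0.5, -0.119, 0.222, 0.11, 0, 0, 0, 0.5, -0.119, 0.222, 0.11, 0, 0, 0, 0.5, -0.119, 0.222, 0.11, 0, 0, 0, 0.5, -0.119, 0.222, 0.11, 0, 0, 0, 0.5, -0.119, 0.222, 0.11, 0, 0, 0, 0.5, -0.119, 0.222, 0.11, 0, 0, 0, 0.5, -0.119, 0.222, 0.11, 0, 0, 0, 0.5, -0.119, 0.222, 0.11, 0, 0, 0, 0.5]}}

```text
clock: 22.2
eef_pos: [501.7, -308.0, 89.9]
tcp_rot: [3.142, -0.004, 0.168]
contact_force: [-0.0, 0.1, -0.2]
opening: 0.748
grasp_force: 0.0
```

```bash
python3 - <<'E'
from h import *
p,o=now(); print(p);(a,b),y=C[3]; plan([[((a,b,6),down(y))]])
s=cams.grab_frame("scene")
for q,a,c in blobs(s,(160,150,60),(179,255,255),(170,150,430,275),6): print(np.round(q,1),a,np.round(plane(s,q,14)[:2]))
E
```

```text
[ 501.56855665 -308.02371821  121.88322075]
0 rows>=2.8 [-0.004, 0.001, 0.116, 0.0, -0.0, 0.01]
[204.4 261.8] 52.0 [ 513. -392.]
[226.4 249.1] 48.0 [ 497. -311.]
[196.4 243.5] 47.0 [ 428. -395.]
[218.3 234. ] 42.0 [ 423. -316.]
[353.1 199. ] 12.5 [497. 181.]
```

Request:
{"fn": "send_rows", "kwargs": {"targets": [-0.004, 0.001, 0.04, 0, 0, 0, 0.5, -0.004, 0.001, 0.08, 0, 0, 0, 0.5, -0.004, 0.001, 0.116, 0, 0, 0, 0.5, -0.004, 0.001, 0.116, 0, 0, 0, 0.5, -0.004, 0.001, 0.116, 0, 0, 0, -1, -0.004, 0.001, 0.116, 0, 0, 0, -1, -0.004, 0.001, 0.116, 0, 0, 0, -1, -0.004, 0.001, 0.116, 0, 0, 0, -1, -0.004, 0.001, 0.116, 0, 0, 0, -1, -0.004, 0.001, 0.07, 0, 0, 0, -1, -0.004, 0.001, 0.03, 0, 0, 0, -1, -0.004, 0.001, -0.008, 0, 0, 0, -1]}}

```text
clock: 23.25
eef_pos: [496.8, -310.2, 100.1]
tcp_rot: [3.141, -0.003, 0.168]
contact_force: [1.8, -0.7, 0.5]
opening: 0.288
grasp_force: 30.0
```

Request:
{"fn": "send_rows", "kwargs": {"targets": [0.11, -0.226, -0.104, 0.52, 0.06, 0.24, -1, 0.11, -0.226, -0.104, 0.52, 0.06, 0.24, -1, 0.11, -0.226, -0.104, 0.52, 0.06, 0.24, -1, 0.11, -0.226, -0.104, 0.52, 0.06, 0.24, -1, 0.11, -0.226, -0.104, 0.52, 0.06, 0.24, -1, 0.11, -0.226, -0.104, 0.52, 0.06, 0.24, -1, 0.11, -0.226, -0.104, 0.52, 0.06, 0.24, -1, 0.11, -0.226, -0.104, 0.52, 0.06, 0.24, -1, 0.11, -0.226, -0.104, 0.52, 0.06, 0.24, -1]}}

```text
clock: 24.0
eef_pos: [567.7, -68.5, 203.4]
tcp_rot: [-2.62, -0.002, -0.074]
contact_force: [0.2, -0.8, -0.8]
opening: 0.293
grasp_force: 30.0
```

Request:
{"fn": "send_rows", "kwargs": {"targets": [0.036, -0.276, 0.048, 0, 0, 0, -1, 0.036, -0.276, 0.048, 0, 0, 0, -1, 0.036, -0.276, 0.048, 0, 0, 0, -1, 0.036, -0.276, 0.048, 0, 0, 0, -1, 0.036, -0.276, 0.048, 0, 0, 0, -1, 0.036, -0.276, 0.048, 0, 0, 0, -1, 0.036, -0.276, 0.048, 0, 0, 0, -1, 0.036, -0.276, 0.048, 0, 0, 0, -1, 0.036, -0.276, 0.048, 0, 0, 0, -1, 0.036, -0.276, 0.048, 0, 0, 0, -1]}}

```text
clock: 24.83
eef_pos: [623.0, 189.3, 297.3]
tcp_rot: [-2.62, 0.002, -0.077]
contact_force: [-0.1, -1.0, -1.0]
opening: 0.288
grasp_force: 30.0
```

```bash
python3 - <<'E'
from h import *
print(now()[0]); plan([[(load(160,18,9),OL)]]); L=(load(160,18,109),OL); back(0,L); job(0,-18)
E
```

```text
[621.83970569 173.37742134 325.04474268]
0 rows>=2.2 [0.004, -0.002, 0.09, 0.0, 0.0, 0.0]
0 rows>=7.1 [-0.081, 0.284, -0.038, -0.52, -0.09, -0.32]
1 rows>=6.8 [-0.157, 0.21, 0.11, 0.0, 0.0, 0.0]
0 rows>=2.7 [-0.0, -0.0, 0.114, 0.0, 0.0, 0.0]
0 rows>=3.0 [0.0, 0.0, -0.01, 0.0, 0.0, 0.0]
1 rows>=6.9 [0.165, -0.209, -0.104, 0.52, 0.09, 0.32]
2 rows>=7.3 [0.108, -0.28, 0.05, 0.0, 0.0, 0.0]
3 rows>=2.2 [-0.0, 0.0, 0.091, 0.0, 0.0, 0.0]
4 rows>=2.4 [-0.0, -0.0, -0.101, 0.0, 0.0, 0.0]
```

Request:
{"fn": "send_rows", "kwargs": {"targets": [0.004, -0.002, 0.04, 0, 0, 0, -1, 0.004, -0.002, 0.07, 0, 0, 0, -1, 0.004, -0.002, 0.09, 0, 0, 0, -1, 0.004, -0.002, 0.09, 0, 0, 0, -1, 0.004, -0.002, 0.09, 0, 0, 0, 0.5, 0.004, -0.002, 0.09, 0, 0, 0, 0.5, 0.004, -0.002, 0.09, 0, 0, 0, 0.5, 0.004, -0.002, 0.09, 0, 0, 0, 0.5, 0.004, -0.002, 0.05, 0, 0, 0, 0.5, 0.004, -0.002, 0.02, 0, 0, 0, 0.5, 0.004, -0.002, -0.01, 0, 0, 0, 0.5, 0.004, -0.002, -0.01, 0, 0, 0, 0.5]}}

```text
clock: 25.83
eef_pos: [629.9, 184.6, 314.2]
tcp_rot: [-2.618, -0.008, -0.079]
contact_force: [-0.4, 0.3, 0.2]
opening: 0.752
grasp_force: 0.0
```

Request:
{"fn": "send_rows", "kwargs": {"targets": [-0.081, 0.284, -0.038, -0.52, -0.09, -0.32, 0.5, -0.081, 0.284, -0.038, -0.52, -0.09, -0.32, 0.5, -0.081, 0.284, -0.038, -0.52, -0.09, -0.32, 0.5, -0.081, 0.284, -0.038, -0.52, -0.09, -0.32, 0.5, -0.081, 0.284, -0.038, -0.52, -0.09, -0.32, 0.5, -0.081, 0.284, -0.038, -0.52, -0.09, -0.32, 0.5, -0.081, 0.284, -0.038, -0.52, -0.09, -0.32, 0.5, -0.081, 0.284, -0.038, -0.52, -0.09, -0.32, 0.5, -0.081, 0.284, -0.038, -0.52, -0.09, -0.32, 0.5, -0.081, 0.284, -0.038, -0.52, -0.09, -0.32, 0.5]}}

```text
clock: 26.67
eef_pos: [526.4, -71.2, 199.2]
tcp_rot: [3.141, 0.004, 0.25]
contact_force: [-0.2, 0.4, 0.3]
opening: 0.744
grasp_force: 0.0
```

Request:
{"fn": "send_rows", "kwargs": {"targets": [-0.157, 0.21, 0.11, 0, 0, 0, 0.5, -0.157, 0.21, 0.11, 0, 0, 0, 0.5, -0.157, 0.21, 0.11, 0, 0, 0, 0.5, -0.157, 0.21, 0.11, 0, 0, 0, 0.5, -0.157, 0.21, 0.11, 0, 0, 0, 0.5, -0.157, 0.21, 0.11, 0, 0, 0, 0.5, -0.157, 0.21, 0.11, 0, 0, 0, 0.5, -0.157, 0.21, 0.11, 0, 0, 0, 0.5, -0.157, 0.21, 0.11, 0, 0, 0, 0.5, -0.157, 0.21, 0.11, 0, 0, 0, 0.5]}}

```text
clock: 27.5
eef_pos: [427.0, -313.5, 90.2]
tcp_rot: [3.141, 0.005, 0.252]
contact_force: [-0.9, 0.7, -0.0]
opening: 0.751
grasp_force: 0.0
```

```bash
python3 - <<'E'
from h import *
p,o=now(); print(p);(a,b),y=C[0]; plan([[((a,b,6),down(y))]])
s=cams.grab_frame("scene")
for q,a,c in blobs(s,(160,150,60),(179,255,255),(170,150,430,275),6): print(np.round(q,1),a,np.round(plane(s,q,14)[:2]))
a=cv2.resize(s['color'][150:260,320:450],None,fx=4,fy=4,interpolation=cv2.INTER_CUBIC); cv2.imwrite("pics/g5.png",a)
E
```

```text
[ 427.13345499 -313.42212497  122.21255614]
0 rows>=2.8 [-0.002, 0.0, 0.116, 0.0, 0.0, 0.0]
[204.4 261.8] 51.0 [ 512. -392.]
[196.3 243.6] 48.0 [ 428. -395.]
[218.4 233.9] 42.5 [ 423. -316.]
[354.4 196.9] 57.5 [490. 191.]
```

View pics/g5.png

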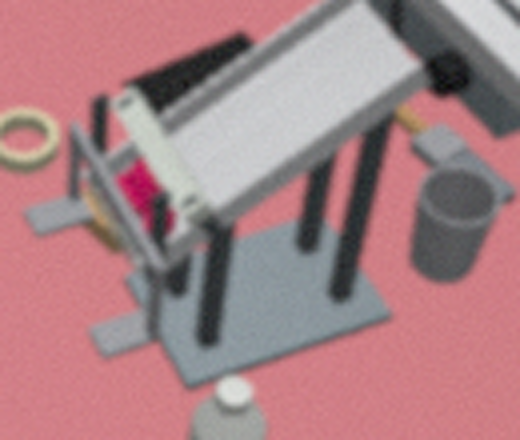

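The casings are piled behind the gate under the bar, at g5 (140,190). Next is c0.

Request:
{"fn": "send_rows", "kwargs": {"targets": [-0.002, 0, 0.04, 0, 0, 0, 0.5, -0.002, 0, 0.08, 0, 0, 0, 0.5, -0.002, 0, 0.116, 0, 0, 0, 0.5, -0.002, 0, 0.116, 0, 0, 0, 0.5, -0.002, 0, 0.116, 0, 0, 0, -1, -0.002, 0, 0.116, 0, 0, 0, -1, -0.002, 0, 0.116, 0, 0, 0, -1, -0.002, 0, 0.116, 0, 0, 0, -1, -0.002, 0, 0.116, 0, 0, 0, -1, -0.002, 0, 0.07, 0, 0, 0, -1, -0.002, 0, 0.03, 0, 0, 0, -1, -0.002, 0, -0.008, 0, 0, 0, -1]}}

```text
clock: 28.55
eef_pos: [423.9, -314.3, 100.8]
tcp_rot: [3.14, 0.005, 0.252]
contact_force: [1.7, -1.1, -0.2]
opening: 0.29
grasp_force: 30.0
```

Request:
{"fn": "send_rows", "kwargs": {"targets": [0.165, -0.209, -0.104, 0.52, 0.09, 0.32, -1, 0.165, -0.209, -0.104, 0.52, 0.09, 0.32, -1, 0.165, -0.209, -0.104, 0.52, 0.09, 0.32, -1, 0.165, -0.209, -0.104, 0.52, 0.09, 0.32, -1, 0.165, -0.209, -0.104, 0.52, 0.09, 0.32, -1, 0.165, -0.209, -0.104, 0.52, 0.09, 0.32, -1, 0.165, -0.209, -0.104, 0.52, 0.09, 0.32, -1, 0.165, -0.209, -0.104, 0.52, 0.09, 0.32, -1, 0.165, -0.209, -0.104, 0.52, 0.09, 0.32, -1, 0.165, -0.209, -0.104, 0.52, 0.09, 0.32, -1]}}

```text
clock: 29.38
eef_pos: [532.0, -70.7, 201.8]
tcp_rot: [-2.62, -0.001, -0.075]
contact_force: [0.9, -0.6, -1.1]
opening: 0.29
grasp_force: 30.0
```

Request:
{"fn": "send_rows", "kwargs": {"targets": [0.108, -0.28, 0.05, 0, 0, 0, -1, 0.108, -0.28, 0.05, 0, 0, 0, -1, 0.108, -0.28, 0.05, 0, 0, 0, -1, 0.108, -0.28, 0.05, 0, 0, 0, -1, 0.108, -0.28, 0.05, 0, 0, 0, -1, 0.108, -0.28, 0.05, 0, 0, 0, -1, 0.108, -0.28, 0.05, 0, 0, 0, -1, 0.108, -0.28, 0.05, 0, 0, 0, -1, 0.108, -0.28, 0.05, 0, 0, 0, -1, 0.108, -0.28, 0.05, 0, 0, 0, -1]}}

```text
clock: 30.22
eef_pos: [659.9, 187.0, 296.4]
tcp_rot: [-2.62, 0.002, -0.076]
contact_force: [-0.0, -0.2, -1.1]
opening: 0.289
grasp_force: 30.0
```

```bash
python3 - <<'E'
from h import *
print(now()[0]); plan([[(load(160,-18,9),OL)]]); L=(load(160,-18,109),OL); back(4,L); job(4,18)
E
```

```text
[658.7106735  171.12944303 324.17088129]
0 rows>=2.1 [0.003, -0.002, 0.089, 0.0, 0.0, 0.0]
0 rows>=7.7 [-0.052, 0.314, -0.056, -0.52, -0.09, -0.34]
1 rows>=7.4 [-0.145, 0.249, 0.11, 0.0, 0.0, 0.0]
0 rows>=2.7 [0.0, -0.0, 0.114, 0.0, 0.0, 0.0]
0 rows>=3.0 [-0.0, 0.0, -0.01, 0.0, 0.0, 0.0]
1 rows>=7.4 [0.137, -0.254, -0.104, 0.52, 0.09, 0.34]
2 rows>=7.6 [0.025, -0.31, 0.067, 0.0, 0.0, 0.0]
3 rows>=2.2 [-0.0, 0.0, 0.091, 0.0, 0.0, 0.0]
4 rows>=2.4 [-0.0, -0.0, -0.101, 0.0, 0.0, 0.0]
```

Request:
{"fn": "send_rows", "kwargs": {"targets": [0.003, -0.002, 0.04, 0, 0, 0, -1, 0.003, -0.002, 0.07, 0, 0, 0, -1, 0.003, -0.002, 0.089, 0, 0, 0, -1, 0.003, -0.002, 0.089, 0, 0, 0, -1, 0.003, -0.002, 0.089, 0, 0, 0, 0.5, 0.003, -0.002, 0.089, 0, 0, 0, 0.5, 0.003, -0.002, 0.089, 0, 0, 0, 0.5, 0.003, -0.002, 0.089, 0, 0, 0, 0.5, 0.003, -0.002, 0.05, 0, 0, 0, 0.5, 0.003, -0.002, 0.02, 0, 0, 0, 0.5, 0.003, -0.002, -0.011, 0, 0, 0, 0.5, 0.003, -0.002, -0.011, 0, 0, 0, 0.5]}}

```text
clock: 31.22
eef_pos: [665.8, 181.5, 314.6]
tcp_rot: [-2.618, -0.008, -0.079]
contact_force: [0.5, -0.3, 1.7]
opening: 0.748
grasp_force: 0.0
```

Request:
{"fn": "send_rows", "kwargs": {"targets": [-0.052, 0.314, -0.056, -0.52, -0.09, -0.34, 0.5, -0.052, 0.314, -0.056, -0.52, -0.09, -0.34, 0.5, -0.052, 0.314, -0.056, -0.52, -0.09, -0.34, 0.5, -0.052, 0.314, -0.056, -0.52, -0.09, -0.34, 0.5, -0.052, 0.314, -0.056, -0.52, -0.09, -0.34, 0.5, -0.052, 0.314, -0.056, -0.52, -0.09, -0.34, 0.5, -0.052, 0.314, -0.056, -0.52, -0.09, -0.34, 0.5, -0.052, 0.314, -0.056, -0.52, -0.09, -0.34, 0.5, -0.052, 0.314, -0.056, -0.52, -0.09, -0.34, 0.5, -0.052, 0.314, -0.056, -0.52, -0.09, -0.34, 0.5]}}

```text
clock: 32.05
eef_pos: [587.3, -112.6, 199.0]
tcp_rot: [3.14, 0.001, 0.268]
contact_force: [-0.1, -0.1, -0.0]
opening: 0.753
grasp_force: 0.0
```

Request:
{"fn": "send_rows", "kwargs": {"targets": [-0.145, 0.249, 0.11, 0, 0, 0, 0.5, -0.145, 0.249, 0.11, 0, 0, 0, 0.5, -0.145, 0.249, 0.11, 0, 0, 0, 0.5, -0.145, 0.249, 0.11, 0, 0, 0, 0.5, -0.145, 0.249, 0.11, 0, 0, 0, 0.5, -0.145, 0.249, 0.11, 0, 0, 0, 0.5, -0.145, 0.249, 0.11, 0, 0, 0, 0.5, -0.145, 0.249, 0.11, 0, 0, 0, 0.5, -0.145, 0.249, 0.11, 0, 0, 0, 0.5, -0.145, 0.249, 0.11, 0, 0, 0, 0.5]}}

```text
clock: 32.88
eef_pos: [515.5, -390.0, 89.9]
tcp_rot: [3.14, 0.0, 0.27]
contact_force: [0.6, 0.1, -0.2]
opening: 0.749
grasp_force: 0.0
```

```bash
python3 - <<'E'
from h import *
p,o=now(); print(p);(a,b),y=C[4]; plan([[((a,b,6),down(y))]])
s=cams.grab_frame("scene")
for q,a,c in blobs(s,(160,150,60),(179,255,255),(170,150,430,275),6): print(np.round(q,1),a,np.round(plane(s,q,14)[:2]))
E
```

```text
[ 515.45825869 -389.90156755  121.91697506]
0 rows>=2.8 [-0.002, -0.001, 0.116, 0.0, 0.0, -0.0]
[204.4 261.8] 52.5 [ 512. -392.]
[196.4 243.6] 46.0 [ 428. -395.]
[354.5 196.9] 58.5 [490. 191.]
```

Request:
{"fn": "send_rows", "kwargs": {"targets": [-0.002, -0.001, 0.04, 0, 0, 0, 0.5, -0.002, -0.001, 0.08, 0, 0, 0, 0.5, -0.002, -0.001, 0.116, 0, 0, 0, 0.5, -0.002, -0.001, 0.116, 0, 0, 0, 0.5, -0.002, -0.001, 0.116, 0, 0, 0, -1, -0.002, -0.001, 0.116, 0, 0, 0, -1, -0.002, -0.001, 0.116, 0, 0, 0, -1, -0.002, -0.001, 0.116, 0, 0, 0, -1, -0.002, -0.001, 0.116, 0, 0, 0, -1, -0.002, -0.001, 0.07, 0, 0, 0, -1, -0.002, -0.001, 0.03, 0, 0, 0, -1, -0.002, -0.001, -0.008, 0, 0, 0, -1]}}

```text
clock: 33.93
eef_pos: [513.1, -389.8, 101.2]
tcp_rot: [3.138, -0.0, 0.271]
contact_force: [-0.2, -0.9, -0.2]
opening: 0.292
grasp_force: 29.9
```

Request:
{"fn": "send_rows", "kwargs": {"targets": [0.137, -0.254, -0.104, 0.52, 0.09, 0.34, -1, 0.137, -0.254, -0.104, 0.52, 0.09, 0.34, -1, 0.137, -0.254, -0.104, 0.52, 0.09, 0.34, -1, 0.137, -0.254, -0.104, 0.52, 0.09, 0.34, -1, 0.137, -0.254, -0.104, 0.52, 0.09, 0.34, -1, 0.137, -0.254, -0.104, 0.52, 0.09, 0.34, -1, 0.137, -0.254, -0.104, 0.52, 0.09, 0.34, -1, 0.137, -0.254, -0.104, 0.52, 0.09, 0.34, -1, 0.137, -0.254, -0.104, 0.52, 0.09, 0.34, -1, 0.137, -0.254, -0.104, 0.52, 0.09, 0.34, -1]}}

```text
clock: 34.77
eef_pos: [577.3, -107.9, 203.0]
tcp_rot: [-2.621, -0.002, -0.074]
contact_force: [-0.2, -1.3, -1.0]
opening: 0.286
grasp_force: 29.9
```

Request:
{"fn": "send_rows", "kwargs": {"targets": [0.025, -0.31, 0.067, 0, 0, 0, -1, 0.025, -0.31, 0.067, 0, 0, 0, -1, 0.025, -0.31, 0.067, 0, 0, 0, -1, 0.025, -0.31, 0.067, 0, 0, 0, -1, 0.025, -0.31, 0.067, 0, 0, 0, -1, 0.025, -0.31, 0.067, 0, 0, 0, -1, 0.025, -0.31, 0.067, 0, 0, 0, -1, 0.025, -0.31, 0.067, 0, 0, 0, -1, 0.025, -0.31, 0.067, 0, 0, 0, -1, 0.025, -0.31, 0.067, 0, 0, 0, -1]}}

```text
clock: 35.6
eef_pos: [625.3, 191.0, 298.4]
tcp_rot: [-2.619, -0.0, -0.075]
contact_force: [-0.6, -0.9, -0.7]
opening: 0.289
grasp_force: 29.9
```

```bash
python3 - <<'E'
from h import *
print(now()[0]); plan([[(load(160,18,9),OL)]]); L=(load(160,18,109),OL); back(1,L); job(1,-18)
s=cams.grab_frame("scene")
for q,a,c in blobs(s,(160,150,60),(179,255,255),(170,150,430,275),6): print(np.round(q,1),a)
E
```

```text
[624.10347513 175.10124553 326.12689733]
0 rows>=2.2 [0.002, 0.0, 0.09, 0.0, 0.0, 0.0]
0 rows>=8.0 [-0.075, 0.318, -0.058, -0.51, 0.13, 0.49]
1 rows>=7.6 [0.071, 0.29, 0.11, 0.0, 0.0, 0.0]
0 rows>=2.7 [0.0, -0.0, 0.114, 0.0, 0.0, 0.0]
0 rows>=3.0 [0.0, 0.0, -0.01, 0.0, 0.0, 0.0]
1 rows>=7.7 [-0.065, -0.295, -0.104, 0.51, -0.13, -0.49]
2 rows>=8.1 [0.103, -0.314, 0.07, 0.0, 0.0, 0.0]
3 rows>=2.2 [-0.0, 0.0, 0.091, 0.0, 0.0, 0.0]
4 rows>=2.4 [-0.0, -0.0, -0.101, 0.0, 0.0, 0.0]
[196.4 243.6] 47.0
[354.4 196.9] 57.5
[377. 157.] 77.5
```

Request:
{"fn": "send_rows", "kwargs": {"targets": [0.002, 0, 0.04, 0, 0, 0, -1, 0.002, 0, 0.07, 0, 0, 0, -1, 0.002, 0, 0.09, 0, 0, 0, -1, 0.002, 0, 0.09, 0, 0, 0, -1, 0.002, 0, 0.09, 0, 0, 0, 0.5, 0.002, 0, 0.09, 0, 0, 0, 0.5, 0.002, 0, 0.09, 0, 0, 0, 0.5, 0.002, 0, 0.09, 0, 0, 0, 0.5, 0.002, 0, 0.05, 0, 0, 0, 0.5, 0.002, 0, 0.02, 0, 0, 0, 0.5, 0.002, 0, -0.01, 0, 0, 0, 0.5, 0.002, 0, -0.01, 0, 0, 0, 0.5]}}

```text
clock: 36.65
eef_pos: [629.4, 183.7, 313.4]
tcp_rot: [-2.618, -0.008, -0.079]
contact_force: [-0.2, 0.4, 1.0]
opening: 0.749
grasp_force: 0.0
```

Request:
{"fn": "send_rows", "kwargs": {"targets": [-0.075, 0.318, -0.058, -0.51, 0.13, 0.49, 0.5, -0.075, 0.318, -0.058, -0.51, 0.13, 0.49, 0.5, -0.075, 0.318, -0.058, -0.51, 0.13, 0.49, 0.5, -0.075, 0.318, -0.058, -0.51, 0.13, 0.49, 0.5, -0.075, 0.318, -0.058, -0.51, 0.13, 0.49, 0.5, -0.075, 0.318, -0.058, -0.51, 0.13, 0.49, 0.5, -0.075, 0.318, -0.058, -0.51, 0.13, 0.49, 0.5, -0.075, 0.318, -0.058, -0.51, 0.13, 0.49, 0.5, -0.075, 0.318, -0.058, -0.51, 0.13, 0.49, 0.5, -0.075, 0.318, -0.058, -0.51, 0.13, 0.49, 0.5]}}

```text
clock: 37.48
eef_pos: [527.4, -113.4, 197.9]
tcp_rot: [-3.141, 0.004, -0.581]
contact_force: [-0.4, -0.6, -0.7]
opening: 0.753
grasp_force: 0.0
```

Request:
{"fn": "send_rows", "kwargs": {"targets": [0.071, 0.29, 0.11, 0, 0, 0, 0.5, 0.071, 0.29, 0.11, 0, 0, 0, 0.5, 0.071, 0.29, 0.11, 0, 0, 0, 0.5, 0.071, 0.29, 0.11, 0, 0, 0, 0.5, 0.071, 0.29, 0.11, 0, 0, 0, 0.5, 0.071, 0.29, 0.11, 0, 0, 0, 0.5, 0.071, 0.29, 0.11, 0, 0, 0, 0.5, 0.071, 0.29, 0.11, 0, 0, 0, 0.5, 0.071, 0.29, 0.11, 0, 0, 0, 0.5, 0.071, 0.29, 0.11, 0, 0, 0, 0.5]}}

```text
clock: 38.32
eef_pos: [429.5, -393.9, 87.7]
tcp_rot: [-3.14, 0.003, -0.58]
contact_force: [-0.1, 0.7, 0.0]
opening: 0.754
grasp_force: 0.0
```

```bash
python3 - <<'E'
from h import *
p,o=now(); print(p);(a,b),y=C[1]; plan([[((a,b,6),down(y))]])
s=cams.grab_frame("scene")
for q,a,c in blobs(s,(160,150,60),(179,255,255),(170,150,430,275),6): print(np.round(q,1),a,np.round(plane(s,q,14)[:2]))
E
```

```text
[ 429.52681155 -393.96408072  119.65389663]
0 rows>=2.7 [0.0, 0.0, 0.114, -0.0, 0.0, -0.0]
[196.4 243.6] 46.0 [ 428. -395.]
[354.4 196.7] 57.0 [489. 192.]
```

Request:
{"fn": "send_rows", "kwargs": {"targets": [0, 0, 0.04, 0, 0, 0, 0.5, 0, 0, 0.08, 0, 0, 0, 0.5, 0, 0, 0.114, 0, 0, 0, 0.5, 0, 0, 0.114, 0, 0, 0, 0.5, 0, 0, 0.114, 0, 0, 0, -1, 0, 0, 0.114, 0, 0, 0, -1, 0, 0, 0.114, 0, 0, 0, -1, 0, 0, 0.114, 0, 0, 0, -1, 0, 0, 0.114, 0, 0, 0, -1, 0, 0, 0.07, 0, 0, 0, -1, 0, 0, 0.03, 0, 0, 0, -1, 0, 0, -0.01, 0, 0, 0, -1]}}

```text
clock: 39.37
eef_pos: [429.4, -393.3, 100.9]
tcp_rot: [-3.141, 0.002, -0.578]
contact_force: [0.2, -0.8, 0.2]
opening: 0.295
grasp_force: 30.0
```

Request:
{"fn": "send_rows", "kwargs": {"targets": [-0.065, -0.295, -0.104, 0.51, -0.13, -0.49, -1, -0.065, -0.295, -0.104, 0.51, -0.13, -0.49, -1, -0.065, -0.295, -0.104, 0.51, -0.13, -0.49, -1, -0.065, -0.295, -0.104, 0.51, -0.13, -0.49, -1, -0.065, -0.295, -0.104, 0.51, -0.13, -0.49, -1, -0.065, -0.295, -0.104, 0.51, -0.13, -0.49, -1, -0.065, -0.295, -0.104, 0.51, -0.13, -0.49, -1, -0.065, -0.295, -0.104, 0.51, -0.13, -0.49, -1, -0.065, -0.295, -0.104, 0.51, -0.13, -0.49, -1, -0.065, -0.295, -0.104, 0.51, -0.13, -0.49, -1]}}

```text
clock: 40.2
eef_pos: [536.9, -110.1, 204.4]
tcp_rot: [-2.62, -0.002, -0.074]
contact_force: [0.2, 0.1, -1.0]
opening: 0.291
grasp_force: 30.0
```

Request:
{"fn": "send_rows", "kwargs": {"targets": [0.103, -0.314, 0.07, 0, 0, 0, -1, 0.103, -0.314, 0.07, 0, 0, 0, -1, 0.103, -0.314, 0.07, 0, 0, 0, -1, 0.103, -0.314, 0.07, 0, 0, 0, -1, 0.103, -0.314, 0.07, 0, 0, 0, -1, 0.103, -0.314, 0.07, 0, 0, 0, -1, 0.103, -0.314, 0.07, 0, 0, 0, -1, 0.103, -0.314, 0.07, 0, 0, 0, -1, 0.103, -0.314, 0.07, 0, 0, 0, -1, 0.103, -0.314, 0.07, 0, 0, 0, -1, 0.103, -0.314, 0.07, 0, 0, 0, -1]}}

```text
clock: 41.12
eef_pos: [662.1, 186.3, 298.1]
tcp_rot: [-2.62, 0.001, -0.076]
contact_force: [-0.7, 0.4, -1.0]
opening: 0.291
grasp_force: 30.0
```

```bash
python3 - <<'E'
from h import *
print(now()[0]); plan([[(load(160,-18,9),OL)]]); L=(load(160,-18,109),OL); plan([[((450,-60,240),down(0))]],L)
E
```

```text
[660.93158823 170.37037622 325.84206703]
0 rows>=2.2 [0.001, -0.001, 0.091, 0.0, 0.0, 0.0]
0 rows>=8.1 [-0.193, 0.273, -0.044, -0.52, -0.02, -0.08]
```

Request:
{"fn": "send_rows", "kwargs": {"targets": [0.001, -0.001, 0.04, 0, 0, 0, -1, 0.001, -0.001, 0.07, 0, 0, 0, -1, 0.001, -0.001, 0.091, 0, 0, 0, -1, 0.001, -0.001, 0.091, 0, 0, 0, -1, 0.001, -0.001, 0.091, 0, 0, 0, 0.5, 0.001, -0.001, 0.091, 0, 0, 0, 0.5, 0.001, -0.001, 0.091, 0, 0, 0, 0.5, 0.001, -0.001, 0.091, 0, 0, 0, 0.5, 0.001, -0.001, 0.05, 0, 0, 0, 0.5, 0.001, -0.001, 0.02, 0, 0, 0, 0.5, 0.001, -0.001, -0.009, 0, 0, 0, 0.5, 0.001, -0.001, -0.009, 0, 0, 0, 0.5]}}

```text
clock: 42.12
eef_pos: [665.9, 181.2, 313.3]
tcp_rot: [-2.618, -0.008, -0.079]
contact_force: [1.1, 0.7, 1.8]
opening: 0.75
grasp_force: 0.0
```

Request:
{"fn": "send_rows", "kwargs": {"targets": [-0.193, 0.273, -0.044, -0.52, -0.02, -0.08, 0.5, -0.193, 0.273, -0.044, -0.52, -0.02, -0.08, 0.5, -0.193, 0.273, -0.044, -0.52, -0.02, -0.08, 0.5, -0.193, 0.273, -0.044, -0.52, -0.02, -0.08, 0.5, -0.193, 0.273, -0.044, -0.52, -0.02, -0.08, 0.5, -0.193, 0.273, -0.044, -0.52, -0.02, -0.08, 0.5, -0.193, 0.273, -0.044, -0.52, -0.02, -0.08, 0.5, -0.193, 0.273, -0.044, -0.52, -0.02, -0.08, 0.5, -0.193, 0.273, -0.044, -0.52, -0.02, -0.08, 0.5, -0.193, 0.273, -0.044, -0.52, -0.02, -0.08, 0.5]}}

```text
clock: 42.95
eef_pos: [449.1, -60.7, 208.3]
tcp_rot: [-3.139, 0.001, 0.002]
contact_force: [0.8, 0.4, 0.7]
opening: 0.754
grasp_force: 0.0
```

Request:
{"fn": "send_rows", "kwargs": {"targets": [-0.05, 0.33, 0, 0, 0, 0, 0.5, -0.05, 0.33, 0, 0, 0, 0, 0.5, -0.05, 0.33, 0, 0, 0, 0, 0.5, -0.05, 0.33, 0, 0, 0, 0, 0.5, -0.05, 0.33, 0, 0, 0, 0, 0.5, -0.05, 0.33, 0, 0, 0, 0, 0.5, -0.05, 0.33, 0, 0, 0, 0, 0.5, -0.05, 0.33, 0, 0, 0, 0, 0.5, -0.05, 0.33, 0, 0, 0, 0, 0.5, -0.05, 0.33, 0, 0, 0, 0, 0.5]}}

```text
clock: 43.78
eef_pos: [403.3, -391.8, 207.9]
tcp_rot: [-3.14, -0.001, 0.002]
contact_force: [0.1, 0.8, -0.3]
opening: 0.755
grasp_force: 0.0
```

```bash
python3 - <<'E'
from h import *
import pickle
print(now()[0],now()[1].as_euler('xyz'))
s=cams.grab_frame("scene");t=cams.grab_frame("top"); pickle.dump((t,s),open("f2.pkl","wb"))
for q,a,c in blobs(s,(160,150,60),(179,255,255),(170,150,430,275),6): print(np.round(q,1),a)
a=cv2.resize(s['color'][150:260,270:420],None,fx=5,fy=5,interpolation=cv2.INTER_CUBIC); cv2.imwrite("pics/s6.png",a)
b=cv2.resize(t['color'][125:295,230:390],None,fx=3.5,fy=3.5,interpolation=cv2.INTER_CUBIC); cv2.imwrite("pics/t6.png",b)
E
```

```text
[ 403.29466976 -391.86383984  239.89273436] [-3.13959349e+00 -1.14493835e-03  2.09973762e-03]
[354.5 196.9] 59.0
[375.5 193.2] 41.5
```

View pics/s6.png

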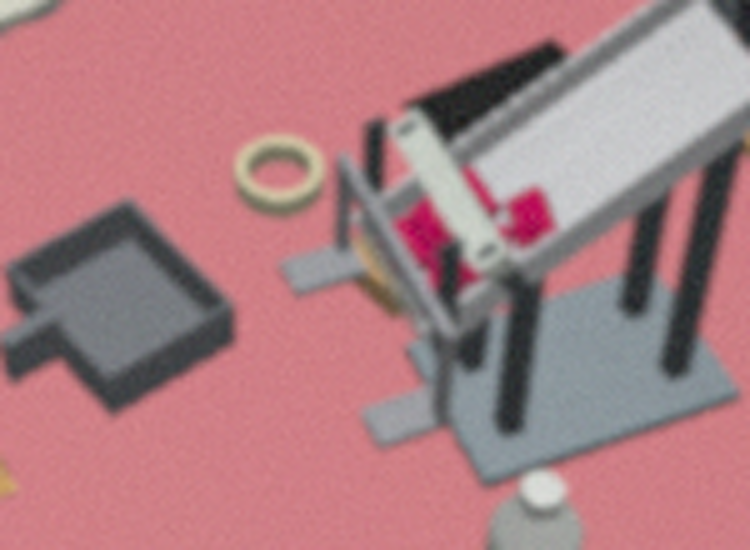

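View pics/t6.png

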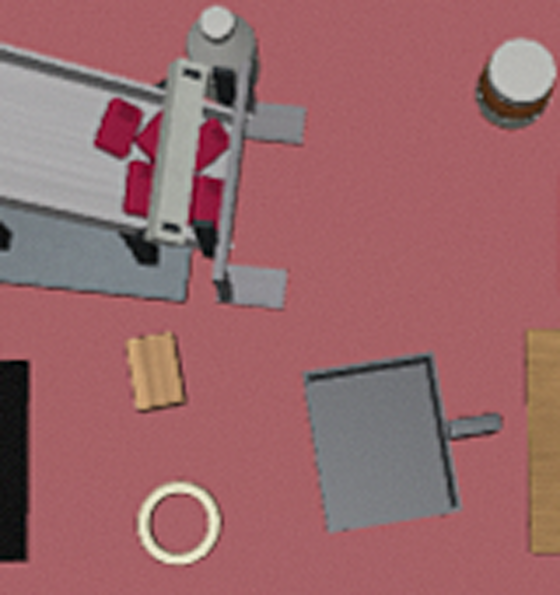

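All six casings are in the chute: t6 shows the pile at (100–230, 100–215) behind the gate. The box hasn't moved, with its fin at t6 (450–502, 425). Next I'll grasp the box.

```bash
python3 - <<'E'
from h import *
import pickle
t,s=pickle.load(open("f2.pkl","rb"))
a=lambda x,y:(230+(x+.5)/3.5-.5,125+(y+.5)/3.5-.5)
w=np.array([plane(t,a(*p),119)[:2] for p in((305,108),(302,145),(287,269),(284,308))]); print(w.round(),w.mean(0))
b=np.array([plane(t,a(*p),46)[:2] for p in((304,375),(432,355),(460,510),(329,532))]); print(b.round(),b.mean(0))
f=np.array([plane(t,a(*p),56)[:2] for p in((502,424),(452,431))]); print(f.round(1))
h=np.array([469,-118.3]); D=down(100.6); E=down(85.5); m=np.r_[CH,0]-124*cx; print(m)
plan([[((h[0],h[1],150),D)],[((h[0],h[1],21),D)],[((h[0],h[1],41),D)],[((m[0],m[1]-60,60),E)],[((m[0],m[1],75),E)],[((m[0],m[1],91),E)],[((m[0],m[1],123),E)]])
E
```

```text
[[713.  27.]
 [682.  29.]
 [581.  38.]
 [550.  39.]] [631.82611179  33.26645737]
[[ 508.   24.]
 [ 527.  -82.]
 [ 401. -105.]
 [ 382.    0.]] [454.35119339 -40.71493974]
[[ 470.3 -137.8]
 [ 463.8  -97.4]]
[626.67107213 -39.31774938   0.        ]
0 rows>=14.0 [0.067, -0.27, 0.091, -0.0, -0.0, -1.75]
1 rows>=3.1 [0.0, -0.0, 0.129, 0.0, 0.0, 0.0]
2 rows>=0.5 [0.0, 0.0, -0.02, 0.0, 0.0, 0.0]
3 rows>=3.8 [-0.01, 0.158, -0.019, 0.0, -0.0, 0.26]
4 rows>=1.5 [0.06, -0.005, -0.015, 0.0, 0.0, 0.0]
5 rows>=0.4 [0.0, 0.0, -0.016, 0.0, 0.0, 0.0]
6 rows>=0.8 [0.0, 0.0, -0.032, 0.0, 0.0, 0.0]
```

Request:
{"fn": "send_rows", "kwargs": {"targets": [0.067, -0.27, 0.06, 0, 0, -1.2, 1, 0.067, -0.27, 0.06, 0, 0, -1.2, 1, 0.067, -0.27, 0.06, 0, 0, -1.2, 1, 0.067, -0.27, 0.06, 0, 0, -1.2, 1, 0.067, -0.27, 0.06, 0, 0, -1.2, 1, 0.067, -0.27, 0.06, 0, 0, -1.2, 1, 0.067, -0.27, 0.06, 0, 0, -1.2, 1, 0.067, -0.27, 0.06, 0, 0, -1.2, 1, 0.067, -0.27, 0.06, 0, 0, -1.2, 1, 0.067, -0.27, 0.06, 0, 0, -1.2, 1, 0.067, -0.27, 0.06, 0, 0, -1.2, 1, 0.067, -0.27, 0.06, 0, 0, -1.2, 1], "grip_force": 70}}

```text
clock: 44.88
eef_pos: [468.3, -117.8, 148.6]
tcp_rot: [-3.141, -0.003, 1.204]
contact_force: [1.4, 1.3, -0.3]
opening: 1.001
grasp_force: 0.0
```

Request:
{"fn": "send_rows", "kwargs": {"targets": [0, 0, 0.03, 0, 0, -0.55, 0.6, 0, 0, 0.03, 0, 0, -0.55, 0.6, 0, 0, 0.03, 0, 0, -0.55, 0.6, 0, 0, 0.03, 0, 0, -0.55, 0.6, 0, 0, 0.03, 0, 0, -0.55, 0.6, 0, 0, 0.03, 0, 0, -0.55, 0.6, 0, 0, 0.03, 0, 0, -0.55, 0.6]}}

```text
clock: 45.47
eef_pos: [468.1, -118.8, 118.4]
tcp_rot: [3.141, -0.003, 1.751]
contact_force: [-1.7, -1.6, 0.3]
opening: 0.797
grasp_force: 0.0
```

```bash
python3 - <<'E'
from h import *
print(now()[0]); D=down(100.6)
plan([[((468,-118.3,21),D)]])
t=cams.grab_frame("top");s=cams.grab_frame("scene")
b=cv2.resize(t['color'][180:295,270:390],None,fx=3,fy=3); a=cv2.resize(s['color'][150:265,250:370],None,fx=3,fy=3)
cv2.imwrite("pics/t7.png",np.hstack([a,b]))
E
```

```text
[ 468.13451337 -118.87706405  150.43435625]
0 rows>=3.1 [0.0, -0.0, 0.129, 0.0, -0.0, -0.0]
```

View pics/t7.png

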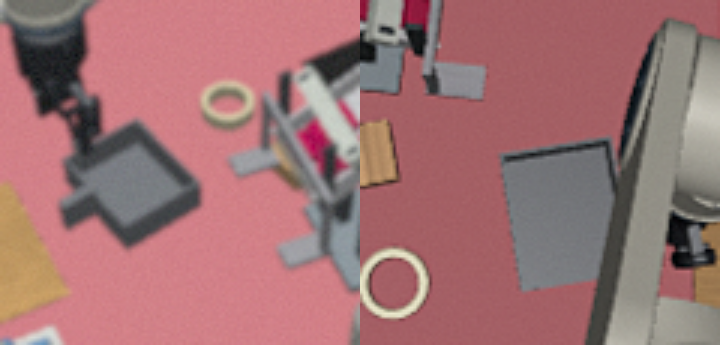

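The gripper is above the fin at t7 left (80,190), and the box is still in place. I'll descend, grip and lift.

Request:
{"fn": "send_rows", "kwargs": {"targets": [0, 0, 0.04, 0, 0, 0, 0.6, 0, 0, 0.08, 0, 0, 0, 0.6, 0, 0, 0.11, 0, 0, 0, 0.6, 0, 0, 0.129, 0, 0, 0, 0.6, 0, 0, 0.129, 0, 0, 0, 0.6, 0, 0, 0.129, 0, 0, 0, -1, 0, 0, 0.129, 0, 0, 0, -1, 0, 0, 0.129, 0, 0, 0, -1, 0, 0, 0.129, 0, 0, 0, -1, 0, 0, 0.129, 0, 0, 0, -1, 0, 0, 0.129, 0, 0, 0, -1, 0, 0, 0.129, 0, 0, 0, -1]}}

```text
clock: 46.57
eef_pos: [469.3, -119.0, -9.2]
tcp_rot: [3.139, -0.002, 1.754]
contact_force: [-1.2, -0.3, 8.7]
opening: 0.148
grasp_force: 68.2
```

Request:
{"fn": "send_rows", "kwargs": {"targets": [0, 0, -0.01, 0, 0, 0, -1, 0, 0, -0.02, 0, 0, 0, -1, 0, 0, -0.03, 0, 0, 0, -1, 0, 0, -0.039, 0, 0, 0, -1, 0, 0, -0.039, 0, 0, 0, -1]}}

```text
clock: 46.98
eef_pos: [469.6, -119.1, 30.6]
tcp_rot: [3.138, -0.001, 1.755]
contact_force: [0.6, 0.7, -1.5]
opening: 0.154
grasp_force: 68.5
```

```bash
python3 - <<'E'
from h import *
p,o=now(); print(p,o.as_euler('xyz')); E=down(85.5); m=np.r_[CH,0]-124*cx
plan([[((m[0],m[1]-60,60),E)],[((m[0],m[1],75),E)]])
t=cams.grab_frame("top");s=cams.grab_frame("scene")
b=cv2.resize(t['color'][180:295,270:390],None,fx=3,fy=3); a=cv2.resize(s['color'][150:265,250:370],None,fx=3,fy=3)
cv2.imwrite("pics/t8.png",np.hstack([a,b]))
E
```

```text
[ 469.4615019  -119.20089472   62.59926541] [ 3.13804832e+00 -1.29368648e-03  1.75488564e+00]
0 rows>=3.8 [-0.009, 0.158, 0.003, 0.0, -0.0, 0.26]
1 rows>=1.5 [0.06, -0.005, -0.015, 0.0, 0.0, 0.0]
```

View pics/t8.png

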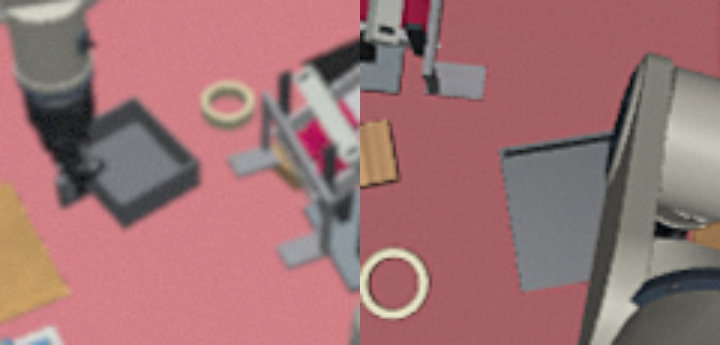

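```bash
python3 - <<'E'
from h import *
t=cams.grab_frame("top");s=cams.grab_frame("scene")
def T(u,v):
    print(tri(t,(270+(u[0]-360)/3,180+u[1]/3),s,(250+v[0]/3,150+v[1]/3)))
T((502,151),(200,174)); T((522,291),(135,98))
hs=cv2.cvtColor(s['color'],cv2.COLOR_BGR2HSV)
m=((hs[...,1]<70)&(hs[...,2]<150)).astype(np.uint8)*255; m[:, :275]=0; m[:,325:]=0; m[:180]=0; m[232:]=0
c=max(cv2.findContours(m,0,2)[0],key=cv2.contourArea)[:,0]; print("scene extremes R,B,T",c[c[:,0].argmax()],c[c[:,1].argmax()],c[c[:,1].argmin()])
a=cv2.resize(s['color'][175:235,265:325],None,fx=8,fy=8,interpolation=cv2.INTER_CUBIC);b=cv2.resize(t['color'][215:285,310:370],None,fx=5,fy=5,interpolation=cv2.INTER_CUBIC)
b=cv2.copyMakeBorder(b,0,480-350,0,0,0); cv2.imwrite("pics/t9.png",np.hstack([a,b]))
E
```

```text
(array([510.47850522,  22.5945452 ,  62.44301268]), np.float64(3.3137681097130107))
(array([3.80595123e+02, 2.76769336e-01, 8.11982010e+01]), np.float64(1.3898573828561214))
scene extremes R,B,T [315 211] [291 225] [275 180]
```

View pics/t9.png

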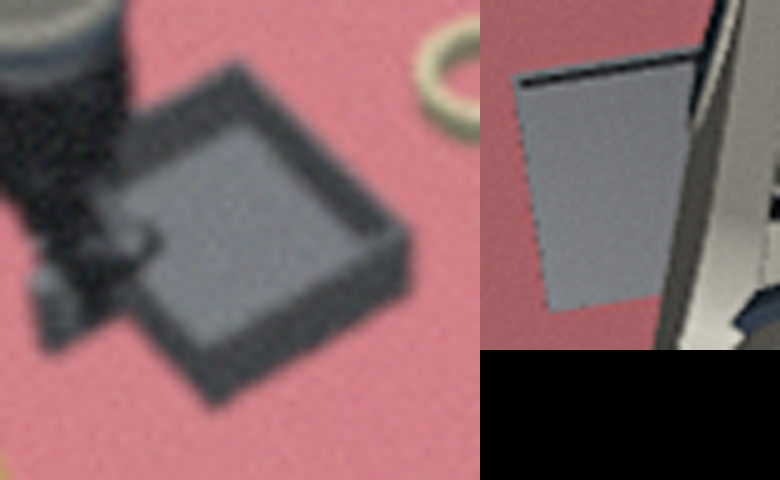

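The picture shows the box held nearly level, with its far rim corner at t9 (408,228), about 3 mm low. Next I'll bring it under the mouth.

Request:
{"fn": "send_rows", "kwargs": {"targets": [-0.002, 0.03, 0, 0, 0, 0.05, -1, -0.004, 0.06, 0, 0, 0, 0.11, -1, -0.006, 0.09, 0, 0, 0, 0.17, -1, -0.008, 0.12, 0.003, 0, 0, 0.22, -1, -0.009, 0.145, 0.003, 0, 0, 0.26, -1, -0.009, 0.158, 0.003, 0, 0, 0.26, -1, -0.009, 0.158, 0.003, 0, 0, 0.26, -1, -0.009, 0.158, 0.003, 0, 0, 0.26, -1]}}

```text
clock: 47.85
eef_pos: [624.4, -98.4, 24.2]
tcp_rot: [-3.139, -0.003, 1.496]
contact_force: [-0.4, 0.8, -2.9]
opening: 0.152
grasp_force: 68.7
```

Request:
{"fn": "send_rows", "kwargs": {"targets": [0.015, -0.001, -0.004, 0, 0, 0, -1, 0.03, -0.002, -0.008, 0, 0, 0, -1, 0.045, -0.003, -0.012, 0, 0, 0, -1, 0.06, -0.005, -0.015, 0, 0, 0, -1, 0.06, -0.005, -0.015, 0, 0, 0, -1, 0.06, -0.005, -0.015, 0, 0, 0, -1]}}

```text
clock: 48.35
eef_pos: [624.6, -36.9, 41.1]
tcp_rot: [3.141, -0.003, 1.497]
contact_force: [0.3, 0.3, -1.8]
opening: 0.151
grasp_force: 68.7
```

```bash
python3 - <<'E'
from h import *
import pickle
p,o=now(); print(p,o.as_euler('xyz'),r.sense()['contact_force']); m=np.r_[CH,0]-124*cx
E=down(85.5); plan([[((m[0],m[1],90),E)],[((m[0],m[1],124),E)]])
t=cams.grab_frame("top");s=cams.grab_frame("scene"); pickle.dump((t,s),open("f3.pkl","wb"))
# wing B outer corner & box: scan grey edges along lines in scene not viewed; print pink blobs
for n,f,ro in(("s",s,(330,150,430,240)),("t",t,(230,110,330,220))):
    for q,a,c in blobs(f,(160,150,60),(179,255,255),ro,6): print(n,np.round(q,1),a)
E
```

```text
[624.57926808 -37.03386025  73.11667816] [ 3.14127344e+00 -2.73171099e-03  1.49714428e+00] [ 0.27763771  0.3216022  -1.82956984]
0 rows>=0.4 [-0.002, 0.002, -0.017, 0.0, -0.0, 0.0]
1 rows>=0.8 [0.0, 0.0, -0.034, 0.0, 0.0, 0.0]
s [354.4 196.7] 58.0
s [375.5 193.1] 40.5
t [288.2 181.4] 83.0
t [289.7 165.3] 68.0
t [266.6 167.1] 233.5
```

Request:
{"fn": "send_rows", "kwargs": {"targets": [-0.001, 0.001, -0.006, 0, 0, 0, -1, -0.002, 0.002, -0.012, 0, 0, 0, -1, -0.002, 0.002, -0.017, 0, 0, 0, -1, -0.002, 0.002, -0.017, 0, 0, 0, -1]}}

```text
clock: 48.78
eef_pos: [627.6, -41.3, 59.0]
tcp_rot: [3.14, -0.003, 1.494]
contact_force: [0.2, 0.0, -2.2]
opening: 0.153
grasp_force: 68.7
```

Request:
{"fn": "send_rows", "kwargs": {"targets": [0, 0, -0.004, 0, 0, 0, -1, 0, 0, -0.008, 0, 0, 0, -1, 0, 0, -0.012, 0, 0, 0, -1, 0, 0, -0.016, 0, 0, 0, -1, 0, 0, -0.02, 0, 0, 0, -1, 0, 0, -0.024, 0, 0, 0, -1, 0, 0, -0.028, 0, 0, 0, -1, 0, 0, -0.032, 0, 0, 0, -1, 0, 0, -0.034, 0, 0, 0, -1, 0, 0, -0.034, 0, 0, 0, -1, 0, 0, -0.034, 0, 0, 0, -1, 0, 0, -0.034, 0, 0, 0, -1]}}

```text
clock: 49.78
eef_pos: [626.4, -40.7, 91.2]
tcp_rot: [-3.141, -0.003, 1.495]
contact_force: [-0.1, 0.1, -4.7]
opening: 0.151
grasp_force: 68.7
```

Request:
{"fn": "send_rows", "kwargs": {"targets": [0, 0, 0, 0, 0, 0, -1, 0, 0, 0, 0, 0, 0, -1, 0, 0, 0, 0, 0, 0, -1, 0, 0, 0, 0, 0, 0, -1, 0, 0, 0, 0, 0, 0, -1, 0, 0, 0, 0, 0, 0, -1, 0, 0, 0, 0, 0, 0, -1, 0, 0, 0, 0, 0, 0, -1, 0, 0, 0, 0, 0, 0, -1, 0, 0, 0, 0, 0, 0, -1, 0, 0, 0, 0, 0, 0, -1, 0, 0, 0, 0, 0, 0, -1]}}

```text
clock: 50.78
eef_pos: [626.5, -40.8, 91.5]
tcp_rot: [-3.141, -0.003, 1.495]
contact_force: [-0.6, 1.6, -6.1]
opening: 0.15
grasp_force: 68.7
```

```bash
python3 - <<'E'
from h import *
import pickle
p,o=now(); print(p,o.as_euler('xyz'),r.sense()['contact_force'])
t=cams.grab_frame("top");s=cams.grab_frame("scene"); pickle.dump((t,s),open("f4.pkl","wb"))
for n,f,ro in(("s",s,(290,150,430,260)),("t",t,(230,110,350,240))):
    for q,a,c in blobs(f,(160,150,60),(179,255,255),ro,6): print(n,np.round(q,1),a)
b=np.r_[CH,105]-45*cx; print("box centre exp",proj(s,b),proj(t,b))
E
```

```text
[626.46345904 -40.8972507  123.47579474] [-3.14117719e+00 -2.81062264e-03  1.49490098e+00] [-0.56362237  1.61462923 -6.11806524]
s [339.6 216.3] 262.5
t [301.3 189.8] 145.0
t [307.1 171.7] 47.0
t [299.9 166.9] 26.0
box centre exp [337.14149694 223.2723207 ] [311.71121242 184.47104134]
```

```bash
python3 - <<'E'
from h import *
import pickle
t,s=pickle.load(open("f4.pkl","rb"))
for n,f,ro in(("s",s,(290,150,430,260)),("t",t,(230,110,350,240))):
    for q,a,c in blobs(f,(160,150,60),(179,255,255),ro,3):
        P=np.array([plane(f,p,118)-np.r_[CH,0] for p in c[:,0].astype(float)]); X,Y=P@cx,P@cy
        print(n,a,"chute x %.0f..%.0f y %.0f..%.0f"%(X.min(),X.max(),Y.min(),Y.max()))
m=np.array([431.8,329.8]); print("mat",quad(t,max(blobs(t,(0,0,0),(179,255,45),(180,220,245,295),60),key=lambda b:b[1])[2],3))
E
```

```text
s 262.5 chute x -63..11 y -35..58
t 145.0 chute x -36..-1 y 2..41
t 47.0 chute x -36..-20 y -52..-10
t 26.0 chute x -16..-2 y -58..-32
mat ((432.63128662109375, 330.91314697265625), (167.01507568359375, 146.95449829101562), 3.514427423477173)
```

All the casings lie inside the box's outline, so I'll lower it, let the gate shut, and pull out.

Request:
{"fn": "send_rows", "kwargs": {"targets": [0, 0, 0.006, 0, 0, 0, -1, 0, 0, 0.012, 0, 0, 0, -1, 0, 0, 0.018, 0, 0, 0, -1, 0, 0, 0.024, 0, 0, 0, -1, 0, 0, 0.03, 0, 0, 0, -1, 0, 0, 0.036, 0, 0, 0, -1, 0, 0, 0.042, 0, 0, 0, -1, 0, 0, 0.048, 0, 0, 0, -1, 0, 0, 0.054, 0, 0, 0, -1, -0.005, 0, 0.056, 0, 0, 0, -1, -0.015, 0, 0.056, 0, 0, 0, -1, -0.025, 0, 0.056, 0, 0, 0, -1]}}

```text
clock: 51.88
eef_pos: [624.6, -66.4, 35.4]
tcp_rot: [-3.141, -0.003, 1.496]
contact_force: [0.1, 0.2, -3.3]
opening: 0.154
grasp_force: 69.1
```

Request:
{"fn": "send_rows", "kwargs": {"targets": [-0.015, 0, 0, 0, 0, 0, -1, -0.03, 0, 0, 0, 0, 0, -1, -0.045, 0, 0, 0, 0, 0, -1, -0.055, 0, -0.005, 0, 0, 0, -1, -0.065, 0, -0.01, 0, 0, 0, -1, -0.07, 0, -0.015, 0, 0, 0, -1, -0.07, 0, -0.02, 0, 0, 0, -1, -0.07, 0, -0.02, 0, 0, 0, -1]}}

```text
clock: 52.55
eef_pos: [620.2, -135.8, 56.8]
tcp_rot: [3.14, -0.003, 1.494]
contact_force: [0.0, -0.7, -3.9]
opening: 0.152
grasp_force: 69.1
```

```bash
python3 - <<'E'
from h import *
p,o=now(); print(p,o.as_euler('xyz'),r.sense()['contact_force']); h=np.array([432.6,331])-79*cx[:2]; print(h)
plan([[((h[0],p[1],125),o)],[((h[0],h[1],125),o)],[((h[0],h[1],35),o)]])
t=cams.grab_frame("top");s=cams.grab_frame("scene")
for n,f,ro in(("s",s,(250,150,430,260)),("t",t,(230,110,370,240))):
    for q,a,c in blobs(f,(160,150,60),(179,255,255),ro,3): print(n,np.round(q,1),a)
b=np.r_[p+79*cx]; b[2]-=15; print(proj(s,b),proj(t,b))
E
```

```text
[ 620.1400997  -135.84628629   88.77205265] [ 3.13980384e+00 -2.75753489e-03  1.49418026e+00] [ 0.00438043 -0.66685646 -3.87906695]
[426.40173144 252.24353064]
0 rows>=4.7 [-0.015, -0.193, -0.037, 0.0, 0.0, 0.0]
1 rows>=9.3 [0.387, -0.03, 0.001, 0.0, 0.0, 0.0]
2 rows>=2.2 [-0.0, -0.0, 0.09, 0.0, 0.0, 0.0]
s [313.8 233.2] 301.0
t [339.7 190.4] 408.5
[309.94758325 238.45616265] [345.46546188 190.15585135]
```

Request:
{"fn": "send_rows", "kwargs": {"targets": [0, -0.01, -0.01, 0, 0, 0, -1, -0.002, -0.025, -0.02, 0, 0, 0, -1, -0.004, -0.045, -0.03, 0, 0, 0, -1, -0.006, -0.07, -0.037, 0, 0, 0, -1, -0.008, -0.095, -0.037, 0, 0, 0, -1, -0.01, -0.12, -0.037, 0, 0, 0, -1, -0.012, -0.145, -0.037, 0, 0, 0, -1, -0.014, -0.165, -0.037, 0, 0, 0, -1, -0.015, -0.18, -0.037, 0, 0, 0, -1, -0.015, -0.19, -0.037, 0, 0, 0, -1, -0.015, -0.193, -0.037, 0, 0, 0, -1, -0.015, -0.193, -0.037, 0, 0, 0, -1]}}

```text
clock: 53.65
eef_pos: [425.6, -135.5, 92.4]
tcp_rot: [-3.142, -0.003, 1.495]
contact_force: [0.6, -0.0, -3.8]
opening: 0.15
grasp_force: 69.1
```

Request:
{"fn": "send_rows", "kwargs": {"targets": [0.01, -0.001, 0, 0, 0, 0, -1, 0.025, -0.002, 0, 0, 0, 0, -1, 0.04, -0.003, 0, 0, 0, 0, -1, 0.06, -0.005, 0, 0, 0, 0, -1, 0.08, -0.006, 0, 0, 0, 0, -1, 0.1, -0.008, 0, 0, 0, 0, -1, 0.12, -0.009, 0, 0, 0, 0, -1, 0.14, -0.011, 0, 0, 0, 0, -1, 0.16, -0.012, 0, 0, 0, 0, -1, 0.18, -0.014, 0, 0, 0, 0, -1, 0.195, -0.015, 0, 0, 0, 0, -1, 0.2, -0.015, 0, 0, 0, 0, -1]}}

```text
clock: 54.65
eef_pos: [426.7, 67.3, 92.9]
tcp_rot: [3.141, -0.004, 1.497]
contact_force: [-0.4, 0.4, -3.6]
opening: 0.146
grasp_force: 69.1
```

Request:
{"fn": "send_rows", "kwargs": {"targets": [0.01, -0.001, 0, 0, 0, 0, -1, 0.025, -0.002, 0, 0, 0, 0, -1, 0.04, -0.003, 0, 0, 0, 0, -1, 0.06, -0.005, 0, 0, 0, 0, -1, 0.08, -0.006, 0, 0, 0, 0, -1, 0.1, -0.008, 0, 0, 0, 0, -1, 0.12, -0.01, 0, 0, 0, 0, -1, 0.14, -0.011, 0, 0, 0, 0, -1, 0.16, -0.013, 0, 0, 0, 0, -1, 0.175, -0.014, 0, 0, 0, 0, -1, 0.185, -0.015, 0, 0, 0, 0, -1, 0.187, -0.015, 0, 0, 0, 0, -1]}}

```text
clock: 55.65
eef_pos: [425.4, 253.8, 93.3]
tcp_rot: [-3.142, -0.003, 1.496]
contact_force: [0.3, 0.1, -2.7]
opening: 0.15
grasp_force: 69.1
```

```bash
python3 - <<'E'
from h import *
p,o=now(); print(p,o.as_euler('xyz'),r.sense()['contact_force']); h=np.array([432.6,331])-79*cx[:2]
plan([[((h[0],h[1],40),o)]])
t=cams.grab_frame("top");s=cams.grab_frame("scene")
for n,f,ro in(("s",s,(300,100,430,260)),("t",t,(180,200,300,300))):
    for q,a,c in blobs(f,(160,150,60),(179,255,255),ro,3): print(n,np.round(q,1),a)
b=np.r_[p+79*cx]; b[2]-=15; print(proj(s,b),proj(t,b))
E
```

```text
[425.43516459 253.73334064 125.29434825] [-3.14150673 -0.00326301  1.49578235] [ 0.32899776  0.05350199 -2.65652592]
0 rows>=2.0 [-0.002, 0.001, 0.085, 0.0, 0.0, 0.0]
s [382.6 150.9] 168.5
[380.78087719 156.53209239] [200.11023087 254.41644941]
```

Request:
{"fn": "send_rows", "kwargs": {"targets": [-0.002, 0.001, 0.01, 0, 0, 0, -1, -0.002, 0.001, 0.02, 0, 0, 0, -1, -0.002, 0.001, 0.035, 0, 0, 0, -1, -0.002, 0.001, 0.05, 0, 0, 0, -1, -0.002, 0.001, 0.065, 0, 0, 0, -1, -0.002, 0.001, 0.075, 0, 0, 0, -1, -0.002, 0.001, 0.082, 0, 0, 0, -1, -0.002, 0.001, 0.086, 0, 0, 0, -1, -0.002, 0.001, 0.088, 0, 0, 0, -1, -0.002, 0.001, 0.09, 0, 0, 0, -1]}}

```text
clock: 56.58
eef_pos: [426.3, 250.5, 3.4]
tcp_rot: [-3.142, -0.003, 1.495]
contact_force: [0.1, -0.6, -2.5]
opening: 0.151
grasp_force: 69.1
```

Request:
{"fn": "send_rows", "kwargs": {"targets": [0, 0, 0.001, 0, 0, 0, -1, 0, 0, 0.002, 0, 0, 0, -1, 0, 0, 0.003, 0, 0, 0, -1, 0, 0, 0.004, 0, 0, 0, -1]}}

```text
clock: 56.92
eef_pos: [426.2, 250.7, -0.4]
tcp_rot: [3.141, -0.003, 1.495]
contact_force: [-0.5, -0.9, -3.7]
opening: 0.154
grasp_force: 69.1
```

Request:
{"fn": "send_rows", "kwargs": {"targets": [0, 0, 0.001, 0, 0, 0, -1, 0, 0, 0.002, 0, 0, 0, -1, 0, 0, 0.003, 0, 0, 0, -1]}}

```text
clock: 57.17
eef_pos: [426.0, 250.6, -3.7]
tcp_rot: [-3.141, -0.003, 1.495]
contact_force: [0.7, -0.2, -4.2]
opening: 0.151
grasp_force: 69.1
```

Request:
{"fn": "send_rows", "kwargs": {"targets": [0, 0, 0.001, 0, 0, 0, -1, 0, 0, 0.002, 0, 0, 0, -1, 0, 0, 0.002, 0, 0, 0, -1]}}

```text
clock: 57.42
eef_pos: [425.9, 250.5, -5.8]
tcp_rot: [-3.141, -0.003, 1.495]
contact_force: [0.7, 0.7, -2.3]
opening: 0.146
grasp_force: 69.2
```

Request:
{"fn": "send_rows", "kwargs": {"targets": [0, 0, 0.001, 0, 0, 0, -1, 0, 0, 0.001, 0, 0, 0, -1]}}

```text
clock: 57.58
eef_pos: [426.0, 250.6, -6.2]
tcp_rot: [-3.141, -0.003, 1.495]
contact_force: [-2.5, -0.6, 5.8]
opening: 0.153
grasp_force: 70.5
```

Contact with the mat. I'll open, raise, and move clear.

Request:
{"fn": "send_rows", "kwargs": {"targets": [0, 0, 0, 0, 0, 0, 0.3, 0, 0, 0, 0, 0, 0, 0.3, 0, 0, 0, 0, 0, 0, 0.3, 0, 0, 0, 0, 0, 0, 0.3, 0, 0, 0, 0, 0, 0, 0.3, 0, 0, -0.02, 0, 0, 0, 0.3, 0, 0, -0.05, 0, 0, 0, 0.3, 0, 0, -0.09, 0, 0, 0, 0.3, 0, 0, -0.13, 0, 0, 0, 0.3, 0, 0, -0.17, 0, 0, 0, 0.3, 0, 0, -0.2, 0, 0, 0, 0.3, 0, 0, -0.2, 0, 0, 0, 0.3]}}

```text
clock: 58.58
eef_pos: [429.3, 251.9, 199.7]
tcp_rot: [3.134, -0.009, 1.495]
contact_force: [0.7, -0.3, 0.0]
opening: 0.654
grasp_force: 0.0
```

Request:
{"fn": "send_rows", "kwargs": {"targets": [-0.35, -0.02, 0, 0, 0, 0, 0.3, -0.35, -0.02, 0, 0, 0, 0, 0.3, -0.35, -0.02, 0, 0, 0, 0, 0.3, -0.35, -0.02, 0, 0, 0, 0, 0.3, -0.35, -0.02, 0, 0, 0, 0, 0.3, -0.35, -0.02, 0, 0, 0, 0, 0.3, -0.35, -0.02, 0, 0, 0, 0, 0.3, -0.35, -0.02, 0, 0, 0, 0, 0.3, -0.35, -0.02, 0, 0, 0, 0, 0.3, -0.35, -0.02, 0, 0, 0, 0, 0.3, -0.35, -0.02, 0, 0, 0, 0, 0.3, -0.35, -0.02, 0, 0, 0, 0, 0.3]}}

```text
clock: 59.58
eef_pos: [379.4, -97.0, 192.0]
tcp_rot: [-3.141, -0.003, 1.494]
contact_force: [-0.0, -0.5, 0.0]
opening: 0.653
grasp_force: 0.0
```

Request:
{"fn": "send_rows", "kwargs": {"targets": [-0.3, -0.02, 0, 0, 0, 0, 0.3, -0.3, -0.02, 0, 0, 0, 0, 0.3, -0.3, -0.02, 0, 0, 0, 0, 0.3, -0.3, -0.02, 0, 0, 0, 0, 0.3, -0.3, -0.02, 0, 0, 0, 0, 0.3, -0.3, -0.02, 0, 0, 0, 0, 0.3, -0.3, -0.02, 0, 0, 0, 0, 0.3, -0.3, -0.02, 0, 0, 0, 0, 0.3, -0.3, -0.02, 0, 0, 0, 0, 0.3, -0.3, -0.02, 0, 0, 0, 0, 0.3]}}

```text
clock: 60.42
eef_pos: [337.3, -393.8, 190.9]
tcp_rot: [-3.14, -0.004, 1.495]
contact_force: [0.1, 0.1, 0.5]
opening: 0.647
grasp_force: 0.0
```

```bash
cat > chk.py <<'E'
from h import *
import pickle
t0,s0=pickle.load(open("f0.pkl","rb")); t2,s2=pickle.load(open("f2.pkl","rb"))
t=cams.grab_frame("top");s=cams.grab_frame("scene"); pickle.dump((t,s),open("f5.pkl","wb"))
for n,f,ro in(("s",s,(300,100,430,260)),("t",t,(170,120,300,300))):
    for q,a,c in blobs(f,(160,150,60),(179,255,255),ro,3): print("pink",n,np.round(q,1),a,np.round(plane(f,q,18)[:2]))
# box: grey low-saturation region around mat in top (not black)
h=cv2.cvtColor(t['color'],cv2.COLOR_BGR2HSV); m=((h[...,1]<60)&(h[...,2]>55)).astype(np.uint8)*255
k=np.zeros_like(m);k[200:310,165:262]=m[200:310,165:262]
p=cv2.inRange(h,(160,150,60),(179,255,255)); k[225:290,180:250]|=p[225:290,180:250]
k=cv2.morphologyEx(k,cv2.MORPH_CLOSE,np.ones((3,3)))
for c in cv2.findContours(k,0,1)[0]:
    if cv2.contourArea(c)>150: print("grey",cv2.boundingRect(c),cv2.contourArea(c),quad(t,c,49))
for p,a,c in blobs(t,(95,80,40),(125,255,255),(380,165,450,215),60): print("disp",quad(t,c,4),cv2.boundingRect(c))
d=lambda a,b,y0,y1,x0,x1:int((cv2.absdiff(a['color'],b['color'])[y0:y1,x0:x1].max(2)>50).sum())
print("gate diff top vs start",d(t,t0,130,215,300,320),"scene",d(s,s0,185,245,325,345),"bystanders(top): tape",d(t,t0,258,292,265,298),"block",d(t,t0,215,246,262,288),"glue",d(t,t0,133,165,362,395),"screw",d(t,t0,155,220,445,484),"brush",d(t,t0,175,245,158,180),"cleaner",d(t,t0,122,140,280,305),"cup",d(t,t0,152,186,172,192))
E
python3 chk.py
```

```text
pink s [374.1 165.4] 8.0 [382. 343.]
pink t [204.3 263.2] 283.5 [412. 348.]
pink t [206.3 244.6] 140.0 [466. 347.]
grey (186, 231, 57, 51) 1831.5 ((431.7476501464844, 309.07958984375), (151.8875274658203, 133.5332489013672), 85.6172103881836)
grey (218, 200, 44, 9) 241.5 ((583.8284912109375, 250.7041015625), (23.868698120117188, 126.86707305908203), 1.2993212938308716)
disp ((649.0020751953125, -275.2074279785156), (56.848602294921875, 119.21248626708984), 1.2898690700531006) (396, 181, 39, 19)
gate diff top vs start 0 scene 38 bystanders(top): tape 0 block 0 glue 0 screw 0 brush 0 cleaner 0 cup 0
```

```bash
python3 - <<'E'
from h import *
import pickle
t,s=pickle.load(open("f5.pkl","rb"));t2,s2=pickle.load(open("f2.pkl","rb"));t1,s1=pickle.load(open("f1.pkl","rb"))
d=lambda a,b,y0,y1,x0,x1:int((cv2.absdiff(a['color'],b['color'])[y0:y1,x0:x1].max(2)>50).sum())
print("gate vs loaded",d(s,s2,175,245,325,352),"disp vs placed",d(s,s1,255,300,222,285),d(t,t1,172,212,388,442))
print(r.sense()['contact_force'],r.sign_off())
E
```

```text
gate vs loaded 18 disp vs placed 0 0
the job is handed in; nothing more can be done
[-0.75794837 -0.69531706 -0.06476555] None
```

The job is handed in: all six casings are in the box on the rubber mat (its centre about 1 mm from the mat's), the dispenser stands on the foam sheet, the gate looks shut from above, and the bystanders did not move in the top view; I have not seen the verdict.

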